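# Set a shaft up on V-blocks with an end stop and dial gauge

## Robot

A 7-joint arm with a two-finger parallel gripper is mounted at the origin on the work surface. World frame = base frame: x ahead of the robot, y to its left, z up, the work surface at z = 0. Lengths are in m, angles in degrees, forces in N, time in s.
With the tool pointing down it reaches from about 0.425 to 0.875 m from the base axis. Payload 4.7 kg.
Tool frame: the origin (TCP) lies between the finger pads; the fingertips stand 11 mm ahead of it and the grasp point (between the pads) lies 8 mm behind it; z points along the fingers, y is the direction in which the jaws open and shut (so a half turn about z gives the same grasp; the last joint's range is limited). The gripper opens to 85 mm and grips with 20 to 120 N. Pads are 22 mm wide; open, the fingers measure 114 mm over their backs; the gripper's body (76 mm by 85 mm) begins 54 mm behind the grasp point. The pads swing forward as they close: fully open they stand 13 mm farther back than shut.
Start: joints at [66.412, 18.392, -4.016, 83.108, 1.295, 78.541, -3.26], TCP at [0.268, -0.592, 0.242] pointing down, gripper open.
Joint ranges: [-163.93, 163.93], [-17.29, 119.83], [-79.2, 71.16], [3.27, 140.29], [-89.18, 269.18], [5.43, 117.66], [-154.24, 154.24]. Speed limits (degrees/s): [147.25, 147.25, 180, 180, 180, 180, 180].

## Interface

Orientations are given as [roll, pitch, yaw] about the fixed x, y, z axes, in that order (R = Rz(yaw) Ry(pitch) Rx(roll)).
In Python, from rig import monitor, imaging, env gives the robot as it stands.
- The arm moves only by the tool move_arm, never from a script. Its argument "targets" is a list of rows, each an object with "translation": the shift along the world's x, y, z in m, a list of three; "twist": the turn, a rotation vector about the world's x, y, z in rad, a list of three; "gripper": the closure, from 0 (fully open) to 1 (shut). In form: [{"translation": [tx, ty, tz], "twist": [wx, wy, wz], "gripper": gripper}, ...]. A call has 1 to 10 rows; each row is the pose to reach, as a shift and turn from the pose measured when the call began; what a row does not reach only later rows make up. A row lasts 1/10 s, in which the tool goes at most 50 mm and 8.59 degrees, less where a joint would pass 70% of its speed; a pose out of reach is approached as far as the arm can. A call with a gripper value outside its range is refused whole. The fingers move at their own pace and stop on an object; "grip_force" is the grip in N (left out, the last holds). Time passes only in rows, so rows that repeat a pose let the fingers close. It gives the time, the measured TCP pose, the force and the opening at its end, in the units of the state.
- monitor.read_state(): the state, without advancing time (a new reading comes with each control period).
- imaging.camera(name): name is "scene" or "side" or "wrist"; returns (picture, depth): 400x640x3 uint8, blue, green, red; 400x640 float32, m along the optical axis (not along the pixel's ray), 0 where there is no reading.
- imaging.calibration(name): a dict with "mtx" (3x3 intrinsics, pixels), "world_from_camera" (4x4, takes a point from camera to world coordinates); the wrist camera has in their place "T_tool_cam" (4x4, takes a point from camera to tool coordinates, whose origin is the TCP and whose axes are the flange's). Camera axes: x right, y down, z forward; pixel columns grow to the right and rows downward; lengths in m; the calibration is good to about 2 mm. A picture is of the moment at which its call begins: read the wrist's pose just before it. calibration takes no time and is no camera call.
- env.sign_off(): hands the job in, once; it reports no verdict.
Trained networks look in the newest picture that a camera, given by its name, has taken for a name from the list of things; names that differ only in an ending like _2 or _b are one class to them, and where a whole thing is asked for, a point or a joint stands for the part that bears it (a point fixed in the world has none). Each returns a list of dicts, best first, with "p" (0 to 1); they miss things now and then, are a little off and sometimes report something else, mostly with a low value. They report only what shows in the picture. A call takes as long as a camera call. They do not tell look-alikes from the thing itself.
- imaging.outline_of(camera, name): "region" (400x640 bool, what is visible of it) and "centre" ([column, row] in pixels, amid what is visible of it).
- imaging.landmark_of(camera, name): "centre" ([column, row] in pixels: a listed point, or the origin of a listed thing).
The state is a dict: "clock": time; "joint_positions": joint angles; "dq": joint speeds; "tau": joint torques, N m; "eef_pos": TCP position; "orientation": TCP orientation; "wrist_force": force on the tool from outside, world axes, zero at the start; "wrist_torque": the same for the moment, N m; "gripper_width": finger opening in m.
Only numpy, scipy, OpenCV 4.12 (cv2) and the standard library are available. Lean on these libraries where they do the work, as an engineer would, in place of code of your own. Each camera call takes 0.05 s, during which the arm holds its last target.

## Task

Set the shaft up on the surface plate to be checked for bend: stand the two small matching V-blocks on the plate, in line along its length, and lay the shaft in them so that each vee carries one of the thinner journals, about at the middle of its length. Stand the angle plate on the surface plate at the shaft's plain (unthreaded) end, its flat outer face square to that end, centred on it and no more than about 10 mm away; and stand the dial gauge on the surface plate behind the shaft, on the side away from the robot, with its plunger above the middle of the shaft's thick part. Keep the gauge upright all the time, and leave the large V-block and the plain packing block where they are.

Things in the scene. Friction and masses are not known exactly. Their poses are not given: they have to be found in the camera images.
- plate_top (a point): Cast-iron surface plate, fixed, left or right of the black parts mat (3 mm thick): 280 mm long, 180 mm deep, flat dark top 40 mm above the bench, a bar handle at each end. Point: centre of the top face. x across its depth, away from the robot (within 0.3 rad), y along its length to the left, z up.
- vblock_a_center (a point): One of two alike small steel V-blocks (interchangeable), upright on the mat: 28 mm long (x, along the vee), 46 mm wide (y), 38 mm tall, 0.27 kg; 90 degree vee in the top, 36 mm wide, 18 mm deep. Point: its centre, 19 mm above its underside, z up. In the vee, a journal of the shaft has its axis 32.7 mm above the block's underside.
- vblock_b_center (a point): One of two alike small steel V-blocks (interchangeable), upright on the mat: 28 mm long (x, along the vee), 46 mm wide (y), 38 mm tall, 0.27 kg; 90 degree vee in the top, 36 mm wide, 18 mm deep. Point: its centre, 19 mm above its underside, z up. In the vee, a journal of the shaft has its axis 32.7 mm above the block's underside.
- shaft_center (a point): Steel shaft, 0.55 kg, level in a wooden cradle (base 13 mm high, two notched uprights, 59 mm off its middle, no higher than the axis), axis 38 mm up. Point: on the axis, mid thick part. x along the axis to the plain end; y, z roll. Thick part d 28 mm, x -35 to 35; journals d 18, x 35 to 83 (plain end) and -35 to -83; dark thread d 14 to x -103.
- angle_plate_wall (a point): Small grey L-shaped angle plate on the mat, 0.22 kg: foot 40 mm long, 45 wide, 8 thick; upright wall 8 thick, 45 wide, 50 tall at one end of the foot; 6 mm rib behind the wall. Point: centre of the wall, 25 mm above the underside. x: where the wall's bright outer face looks (face 4 mm ahead of the point, foot to 36 mm behind), y along the wall, z up.
- gauge_column (a point): Dial gauge on a stand, 0.75 kg, on the mat: base 46 x 50 x 42 mm, column d 12 mm up to 160 mm, clamp (20 mm cube) and arm at height 100 mm with a dial, d 42 mm. Point: on the column's axis, 138 mm above the underside, to grip above the clamp. x: the way the arm reaches, z up. Plunger tip 62 mm along x, 51 mm above the underside (clears the seated shaft by 4 mm).
- big_vblock_center (a point): A single, larger steel V-block, not wanted, to be left alone: 40 mm long, 64 mm wide, 54 mm tall, 0.75 kg, on the mat. Point: its centre, 27 mm above its underside.
- packing_center (a point): A plain rectangular steel packing block, not wanted, to be left alone: 40 x 50 mm, 30 mm tall, on the mat. Point: its centre, 15 mm above its underside.
There are look-alikes about, which are no part of the job. Leave any purple look-alike of the part that bears gauge_column alone.

How it is judged:
By the outcome, as a careful person would: the job done as asked, in the order asked, and still so for the second after the job is handed in, with the robot touching nothing.
It also fails if it takes over 138 s, if anything falls off the work surface, if the arm or the gripper's body presses on something with over 40 N, if the wrist force passes 120 N, or if a joint passes its speed limit or range.

## Working session

There is one attempt and no reset: what is moved stays moved. The work goes in short steps, Python scripts to look and compute and a tool call to move; the robot and the scene stay as the last step left them, time stands still between calls to the robot, and variables do not carry over. Pictures are saved under pics/ and viewed, and the job is handed in when it is done.

Besides the shell and the picture viewer there is one more tool, called after "Call:" as name([rows], argument=value, ...), one row to a line, values as JSON. move_arm: Moves the arm, as the interface text tells. Its arguments: {"type":"object","properties":{"targets":{"type":"array","items":{"type":"object","properties":{"translation":{"type":"array","items":{"type":"number"}},"twist":{"type":"array","items":{"type":"number"}},"gripper":{"type":"number"}}}},"grip_force":{"type":"number"}},"required":["targets"]}

```bash
ls; mkdir -p pics; python3 - <<'E'
from rig import monitor, imaging, env
import cv2
print(monitor.read_state())
for n in ["scene","side","wrist"]:
    p,d=imaging.camera(n); cv2.imwrite(f"pics/{n}0.png",p)
    c=imaging.calibration(n); print(n,c)
E
```

```text
pics
{'clock': 0.0, 'joint_positions': array([66.41119797, 18.43856642, -4.01457612, 83.17511133,  1.2947853 ,
       78.53952629, -3.26051739]), 'dq': array([ 0.03360737,  0.01238529,  0.05622428,  0.12632039,  0.01178738,
       -0.00079276,  0.00583625]), 'tau': array([ 3.06215643e-04, -4.93582499e+01, -3.81989926e-01, -3.14330328e+01,
        1.31214040e-02,  1.13652321e-02,  3.22763896e-06]), 'eef_pos': array([ 0.26821995, -0.59151887,  0.24122709]), 'orientation': array([-1.79892022e+02,  5.80262975e-03,  2.43970949e+01]), 'wrist_force': array([ 0.29318717,  0.6330257 , -0.64625358]), 'wrist_torque': array([-0.02800881,  0.06200981,  0.01559094]), 'gripper_width': 0.08556216155411471}
scene {'mtx': array([[429.05225705,   0.        , 321.66363659],
       [  0.        , 429.05225705, 202.22992345],
       [  0.        ,   0.        ,   1.        ]]), 'world_from_camera': array([[ 0.88183496,  0.30432501, -0.36021297,  0.89603662],
       [ 0.47140261, -0.58853263,  0.65681727, -0.7228794 ],
       [-0.01211117, -0.74900977, -0.66244825,  0.88967229],
       [ 0.        ,  0.   
[... 295 characters left out ...]
0.29374144,  0.45589336, -0.84016499,  0.81265562],
       [ 0.02145225, -0.87557406, -0.48260737,  0.57241507],
       [ 0.        ,  0.        ,  0.        ,  1.        ]])}
wrist {'mtx': array([[316.25475879,   0.        , 318.01371113],
       [  0.        , 316.25475879, 193.53766716],
       [  0.        ,   0.        ,   1.        ]]), 'T_tool_cam': array([[ 9.53879780e-04, -9.45410841e-01, -3.25879474e-01,
         8.30926327e-02],
       [ 9.99998650e-01,  1.33784328e-03, -9.54135104e-04,
        -3.08736144e-05],
       [ 1.33802534e-03, -3.25878124e-01,  9.45410841e-01,
        -1.32291720e-01],
       [ 0.00000000e+00,  0.00000000e+00,  0.00000000e+00,
         1.00000000e+00]])}
```

View pics/scene0.png

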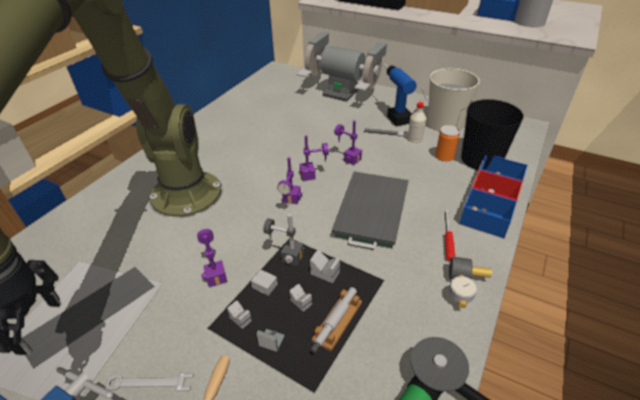

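View pics/side0.png

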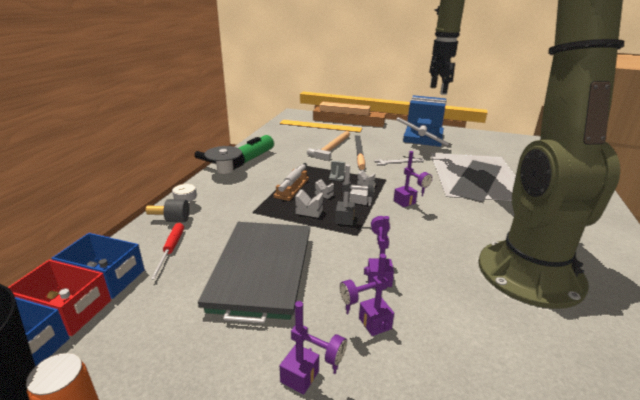

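View pics/wrist0.png

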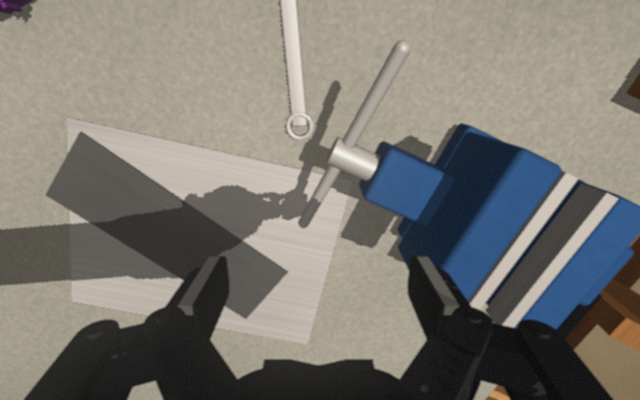

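```bash
cat > h.py <<'E'
from rig import monitor, imaging, env
import cv2, numpy as np
from scipy.spatial.transform import Rotation as R
def toolT():
    s=monitor.read_state(); T=np.eye(4); T[:3,:3]=R.from_euler('xyz',s['orientation'],degrees=True).as_matrix(); T[:3,3]=s['eef_pos']; return T
def shot(n):
    T=toolT() if n=='wrist' else None
    p,d=imaging.camera(n); c=imaging.calibration(n)
    W=c['world_from_camera'] if T is None else T@c['T_tool_cam']
    return p,d,c['mtx'],W
def cloud(d,K,W):
    v,u=np.mgrid[0:d.shape[0],0:d.shape[1]]
    P=np.stack([(u-K[0,2])*d/K[0,0],(v-K[1,2])*d/K[1,1],d],-1)
    Q=P@W[:3,:3].T+W[:3,3]; Q[d<=0]=np.nan; return Q
def ray(px,K,W,z):
    r=W[:3,:3]@np.array([(px[0]-K[0,2])/K[0,0],(px[1]-K[1,2])/K[1,1],1]); o=W[:3,3]
    return o+r*(z-o[2])/r[2]
def proj(X,K,W):
    c=(np.asarray(X)-W[:3,3])@W[:3,:3]; return c[:2]/c[2]*[K[0,0],K[1,1]]+K[:2,2]
E
cat > a.py <<'E'
from h import *
hs={'plate_top':.04,'vblock_a_center':.022,'shaft_center':.041,'angle_plate_wall':.028,'gauge_column':.141,'big_vblock_center':.03,'packing_center':.018}
for n in ['scene','side']:
    p,d,K,W=shot(n); np.savez(f'{n}0.npz',p=p,d=d,K=K,W=W)
    for k,z in hs.items():
        for o in imaging.landmark_of(n,k)[:5]:
            if o['p']>.2: print(n,k,round(o['p'],2),np.round(o['centre'],1),np.round(ray(o['centre'],K,W,z),4))
z=np.load('scene0.npz'); p=z['p'][200:400,190:430]; cv2.imwrite('pics/c1.png',cv2.resize(p,None,fx=3.3,fy=3,interpolation=2))
z=np.load('side0.npz'); p=z['p'][120:320,190:430]; cv2.imwrite('pics/c2.png',cv2.resize(p,None,fx=3.3,fy=3,interpolation=2))
E
python3 a.py
```

```text
scene plate_top 0.82 [370.1 203. ] [0.5638 0.1828 0.04  ]
scene vblock_a_center 0.59 [237.3 316. ] [ 0.4384 -0.3105  0.022 ]
scene vblock_a_center 0.21 [325.1 264.2] [ 0.548  -0.0749  0.022 ]
scene angle_plate_wall 0.69 [328.  264.1] [ 0.5569 -0.0756  0.028 ]
scene angle_plate_wall 0.6 [269.6 338.5] [ 0.5408 -0.3273  0.028 ]
scene angle_plate_wall 0.55 [299.8 296.1] [ 0.5427 -0.1969  0.028 ]
scene gauge_column 0.96 [287.5 219.6] [ 0.4436 -0.0785  0.141 ]
scene gauge_column 0.96 [353.5 126.4] [0.4046 0.3992 0.141 ]
scene gauge_column 0.66 [208.1 242. ] [ 0.3151 -0.2323  0.141 ]
scene gauge_column 0.66 [304.6 138.4] [0.2969 0.2639 0.141 ]
scene gauge_column 0.57 [289.2 163.5] [0.3232 0.1271 0.141 ]
scene big_vblock_center 0.87 [324.7 265.5] [ 0.5523 -0.0852  0.03  ]
scene big_vblock_center 0.45 [302.4 295.7] [ 0.5485 -0.1942  0.03  ]
scene packing_center 0.61 [264.4 283.2] [ 0.4391 -0.1982  0.018 ]
side plate_top 0.71 [259.9 256.9] [0.5698 0.1886 0.04  ]
side vblock_a_center 0.74 [367.1 176. ] [ 0.4366 -0.3196  0.022 ]
side shaft_center 0.5 [292.3 175.9] [ 0.6449 -0.2047  0.041 ]
side angle_plate_wall 0.69 [338.5 167.9] [ 0.5346 -0.3352  0.028 ]
side gauge_column 0.97 [346.7 171.4] [ 0.4505 -0.0836  0.141 ]
side gauge_column 0.83 [385.4 226.7] [0.3161 0.1393 0.141 ]
side gauge_column 0.81 [296.8 313. ] [0.4022 0.4112 0.141 ]
side gauge_column 0.72 [380.7 262.7] [0.3055 0.2553 0.141 ]
side gauge_column 0.62 [410.1 155.6] [ 0.3088 -0.243   0.141 ]
side big_vblock_center 0.68 [308.5 199.4] [ 0.5582 -0.102   0.03  ]
```

View pics/c1.png

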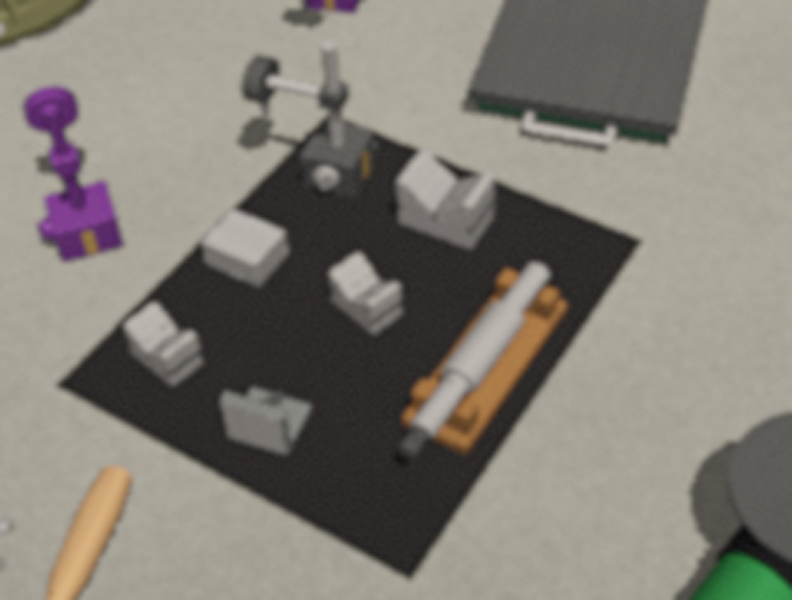

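View pics/c2.png

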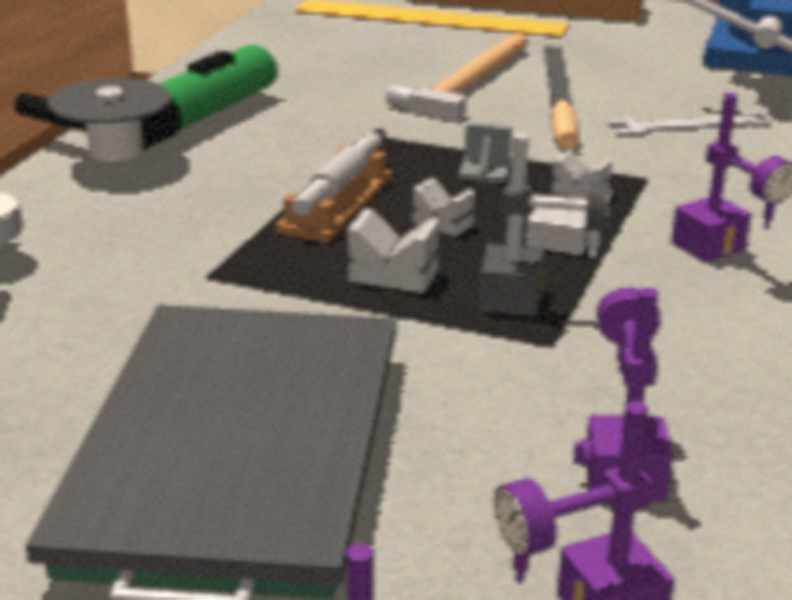

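Call:
move_arm([
  {"translation":[0.0,0.0,0.05],"twist":[0,0,0.15],"gripper":0},
  {"translation":[0.03,0.04,0.09],"twist":[0,0,0.3],"gripper":0},
  {"translation":[0.06,0.08,0.12],"twist":[0,0,0.45],"gripper":0},
  {"translation":[0.08,0.12,0.14],"twist":[0,0,0.6],"gripper":0},
  {"translation":[0.11,0.16,0.15],"twist":[0,0,0.75],"gripper":0},
  {"translation":[0.14,0.2,0.16],"twist":[0,0,0.9],"gripper":0},
  {"translation":[0.17,0.24,0.16],"twist":[0,0,1.02],"gripper":0},
  {"translation":[0.2,0.28,0.16],"twist":[0,0,1.145],"gripper":0},
  {"translation":[0.22,0.32,0.16],"twist":[0,0,1.145],"gripper":0},
  {"translation":[0.25,0.36,0.16],"twist":[0,0,1.145],"gripper":0},
], grip_force=60)

```text
clock: 1.95
eef_pos: [0.5098, -0.2433, 0.4029]
orientation: [180.0, 0.1, 90.0]
wrist_force: [1.3, 0.2, -0.1]
gripper_width: 0.0854
```

Call:
move_arm([
  {"translation":[0,0,0],"twist":[0,0,0],"gripper":0},
  {"translation":[0,0,0],"twist":[0,0,0],"gripper":0},
])

```text
clock: 2.15
eef_pos: [0.5106, -0.2415, 0.4032]
orientation: [179.9, 0.1, 90.2]
wrist_force: [-1.0, -0.7, -0.6]
gripper_width: 0.0854
```

```bash
cat > w.py <<'E'
from h import *
import sys
tag=sys.argv[1]
p,d,K,W=shot('wrist'); np.savez(f'{tag}.npz',p=p,d=d,K=K,W=W); cv2.imwrite(f'pics/{tag}.png',p)
hs={'plate_top':.04,'vblock_a_center':.022,'shaft_center':.041,'angle_plate_wall':.028,'gauge_column':.141,'big_vblock_center':.03,'packing_center':.018}
for k in sys.argv[2:]:
    z=hs[k]
    for o in imaging.landmark_of('wrist',k)[:4]:
        if o['p']>.2: print(k,round(o['p'],2),np.round(o['centre'],1),np.round(ray(o['centre'],K,W,z),4))
E
python3 w.py w1 vblock_a_center shaft_center angle_plate_wall gauge_column big_vblock_center packing_center; python3 -c "
from h import *; print(toolT())"
```

```text
vblock_a_center 0.74 [277.3 177.2] [ 0.4415 -0.3057  0.022 ]
shaft_center 0.89 [406. 120.] [ 0.6444 -0.2083  0.041 ]
angle_plate_wall 0.69 [332.1 191.1] [ 0.5341 -0.328   0.028 ]
gauge_column 0.92 [261.9   5.4] [ 0.4476 -0.076   0.141 ]
gauge_column 0.61 [156.5 145.3] [ 0.3074 -0.2306  0.141 ]
big_vblock_center 0.87 [346.8  31.3] [ 0.5504 -0.0851  0.03  ]
packing_center 0.73 [272.5 105.7] [ 0.4377 -0.1896  0.018 ]
[[ 2.54935142e-03  9.99996500e-01  7.07997787e-04  5.09176415e-01]
 [ 9.99996235e-01 -2.54863033e-03 -1.01753203e-03 -2.44551979e-01]
 [-1.01572405e-03  7.10589168e-04 -9.99999232e-01  4.02880372e-01]
 [ 0.00000000e+00  0.00000000e+00  0.00000000e+00  1.00000000e+00]]
```

View pics/w1.png

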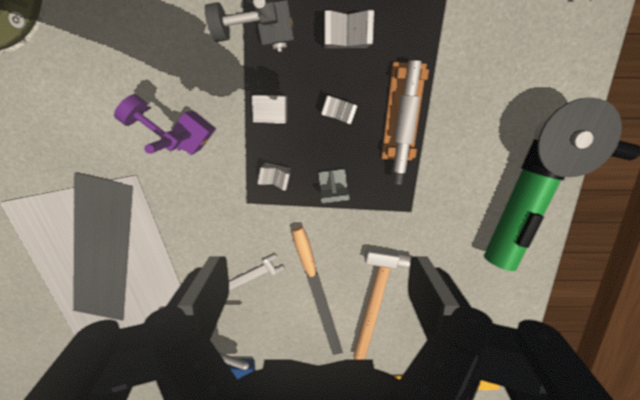

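Call:
move_arm([
  {"translation":[0.02,0.05,-0.04],"twist":[0,0,0],"gripper":0},
  {"translation":[0.03,0.09,-0.06],"twist":[0,0,0],"gripper":0},
  {"translation":[0.03,0.1,-0.08],"twist":[0,0,0],"gripper":0},
  {"translation":[0.03,0.1,-0.08],"twist":[0,0,0],"gripper":0},
  {"translation":[0.03,0.1,-0.08],"twist":[0,0,0],"gripper":0},
])

```text
clock: 3.0
eef_pos: [0.5388, -0.1455, 0.3229]
orientation: [-180.0, 0.1, 89.8]
wrist_force: [-0.4, -0.4, 0.5]
gripper_width: 0.0854
```

```bash
python3 w.py w2 vblock_a_center shaft_center angle_plate_wall gauge_column 
cat > hm.py <<'E'
from h import *
import sys
# rectified height map: 1mm/px ; col = x, row = -y
def hm(tag,x0,x1,y0,y1,s=0.001,zmin=-.01):
    z=np.load(tag+'.npz'); Q=cloud(cv2.resize(z['d'],None,fx=1,fy=1),z['K'],z['W'])
    return z,Q
tag=sys.argv[1]
z=np.load(tag+'.npz'); Q=cloud(z['d'],z['K'],z['W'])
x0,x1,y0,y1=map(float,sys.argv[2:6]); 
p=z['p']
m=np.isfinite(Q[...,2])&(Q[...,0]>x0)&(Q[...,0]<x1)&(Q[...,1]>y0)&(Q[...,1]<y1)
print('zpercentiles',np.round(np.percentile(Q[m][:,2],[5,25,50,75,95]),4))
mm=(m&(Q[...,2]>float(sys.argv[6]))).astype(np.uint8)
n,l,st,ce=cv2.connectedComponentsWithStats(mm)
for i in range(1,n):
    if st[i,4]<60: continue
    P=Q[l==i]; r=cv2.minAreaRect(P[:,:2].astype(np.float32)*1000)
    print(np.round(ce[i]),st[i,4],'c',np.round(r[0],1),'size',np.round(r[1],1),'ang',round(r[2],1),'zmax',round(np.percentile(P[:,2],98),4))
E
python3 hm.py w2 .38 .72 -.36 -.02 .012
```

```text
vblock_a_center 0.81 [252.4 251.6] [ 0.4359 -0.3059  0.022 ]
shaft_center 0.68 [396.9 195.1] [ 0.647 -0.207  0.041]
angle_plate_wall 0.88 [317.7 265.5] [ 0.5369 -0.327   0.028 ]
gauge_column 0.73 [115.1 243.6] [ 0.3121 -0.2284  0.141 ]
gauge_column 0.6 [224.2 102.3] [ 0.4483 -0.0776  0.141 ]
zpercentiles [0.001  0.0035 0.0378 0.3806 0.3971]
[221. 102.] 3276 c [426.5 -85.4] size [93.8 59.8] ang 9.0 zmax 0.1637
[329. 103.] 1771 c [551.2 -84.1] size [63.7 40.1] ang 0.9 zmax 0.0587
[393. 187.] 3756 c [ 645.9 -217. ] size [186.1  50.6] ang 87.4 zmax 0.0521
[245. 182.] 1164 c [ 434.3 -193.5] size [40.9 50.6] ang 88.5 zmax 0.0352
[321. 183.] 791 c [ 541.8 -193.3] size [28.7 46.2] ang 72.0 zmax 0.0427
[253. 250.] 750 c [ 437.9 -302.3] size [29.4 46.4] ang 76.0 zmax 0.0422
[318. 268.] 656 c [ 536.4 -316.4] size [44.9 40.1] ang 7.7 zmax 0.0544
[318. 354.] 37596 c [ 538.5 -142. ] size [150.3  33.5] ang 0.1 zmax 0.4017
```

View pics/w2.png

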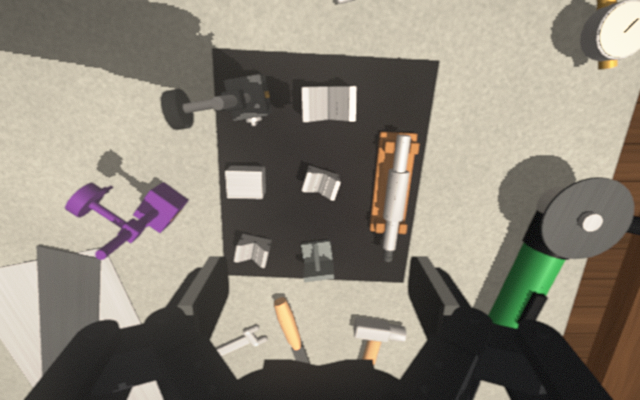

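```bash
cat > s.py <<'E'
from h import *
z=np.load('w2.npz'); Q=cloud(z['d'],z['K'],z['W']).reshape(-1,3)
def sel(x0,x1,y0,y1,a,b):
    m=(Q[:,0]>x0)&(Q[:,0]<x1)&(Q[:,1]>y0)&(Q[:,1]<y1)&(Q[:,2]>a)&(Q[:,2]<b); return Q[m]
S=sel(.58,.7,-.34,-.1,.0445,.06)
r=cv2.minAreaRect(S[:,:2].astype(np.float32)*1000); print('shaft all',r)
T=sel(.58,.7,-.34,-.1,.0515,.06)
r=cv2.minAreaRect(T[:,:2].astype(np.float32)*1000); print('thick',r,np.percentile(T[:,2],[50,98]))
c=S[:,:2].mean(0); u=np.linalg.svd(S[:,:2]-c)[2][0]; u*=np.sign(u[1]); print('axis',u,np.degrees(np.arctan2(u[1],u[0])))
# axis profile
t=(S[:,:2]-c)@u; print('ends',c+u*t.min(),c+u*t.max())
for a in np.arange(-.11,.1,.008):
    k=(t>a)&(t<a+.008)
    if k.sum()>3:
        n=(S[k][:,:2]-c)@[-u[1],u[0]]; print(round(a,3),np.round([n.min()*1e3,n.max()*1e3,S[k][:,2].max()*1e3],1))
B=sel(.38,.5,-.14,-.02,.012,.05)
print('base',cv2.minAreaRect(B[:,:2].astype(np.float32)*1000))
C=sel(.35,.5,-.14,-.02,.125,.18); print('col',len(C),C.mean(0),cv2.minAreaRect(C[:,:2].astype(np.float32)*1000),C[:,2].max())
A=sel(.35,.5,-.14,-.02,.085,.115); A=A[A[:,0]<.435]; print('arm',np.percentile(A,[1,50,99],0)); 
D=sel(.35,.412,-.14,-.02,.06,.2); print('dial',D.min(0),D.max(0))
c=A[:,:2].mean(0); u=np.linalg.svd(A[:,:2]-c)[2][0]; print('armdir',np.degrees(np.arctan2(-u[1]*np.sign(u[0]),-abs(u[0]))))
E
python3 s.py
```

```text
shaft all ((641.8511962890625, -196.07070922851562), (65.28521728515625, 217.3338165283203), 16.181913375854492)
thick ((627.494384765625, -165.14096069335938), (35.285560607910156, 155.717529296875), 23.773591995239258) [0.05209192 0.05778816]
axis [0.02377197 0.99971741] 88.6378378559934
ends [ 0.64261267 -0.309029  ] [ 0.64752997 -0.10223456]
-0.102 [-0.6  3.7 45.9]
-0.094 [-3.8  3.3 47.3]
-0.086 [-4.7  6.6 47.3]
-0.078 [-5.6  5.  48.1]
-0.07 [-4.7  6.9 48.9]
-0.062 [-5.5  6.1 48.4]
-0.054 [-6.   7.2 48.9]
-0.046 [-6.7 10.7 52.1]
-0.038 [-13.1  12.4  52.8]
-0.03 [-13.   11.9  53.5]
-0.022 [-13.6  11.5  54.5]
-0.014 [-13.1  12.   53.1]
-0.006 [-13.4  10.3  52.9]
0.002 [-12.8  10.7  53.6]
0.01 [-13.7  10.6  53.5]
0.018 [-14.3  11.2  53. ]
0.026 [-13.8  10.5  53.2]
0.034 [-7.9  4.4 47.9]
0.042 [-8.3  4.2 49.1]
0.05 [-9.7  3.4 48.8]
0.058 [-8.2  3.8 47.7]
0.066 [-8.9  3.7 49.1]
0.074 [-8.4  4.6 47.9]
0.098 [64.2 66.9 59.3]
base ((449.7603454589844, -81.72052001953125), (46.62055206298828, 59.86411666870117), 8.791985511779785)
col 312 [ 0.44494368 -0.07742155  0.15168377] ((417.387451171875, -79.7808837890625), (75.37085723876953, 11.823659896850586), 5.123389720916748) 0.1654547961251031
arm [[ 0.37948327 -0.10644708  0.08792135]
 [ 0.39691243 -0.08293774  0.10772948]
 [ 0.42424063 -0.06584837  0.11471792]]
dial [ 0.37678504 -0.10742206  0.08506887] [ 0.41192503 -0.06487144  0.12613035]
armdir 113.81073584796437
```

Call:
move_arm([
  {"translation":[0.0,0.05,0.04],"twist":[0,0,0],"gripper":0},
  {"translation":[0.0,0.1,0.06],"twist":[0,0,0],"gripper":0},
  {"translation":[0.0,0.15,0.08],"twist":[0,0,0],"gripper":0},
  {"translation":[0.0,0.2,0.09],"twist":[0,0,0],"gripper":0},
  {"translation":[0.0,0.25,0.09],"twist":[0,0,0],"gripper":0},
  {"translation":[0.0,0.3,0.09],"twist":[0,0,0],"gripper":0},
  {"translation":[0.0,0.34,0.09],"twist":[0,0,0],"gripper":0},
  {"translation":[0.0,0.34,0.09],"twist":[0,0,0],"gripper":0},
  {"translation":[0.0,0.34,0.09],"twist":[0,0,0],"gripper":0},
])

```text
clock: 4.15
eef_pos: [0.539, 0.1959, 0.4143]
orientation: [179.9, 0.0, 89.9]
wrist_force: [0.2, 0.2, 0.8]
gripper_width: 0.0854
```

```bash
python3 w.py w3 plate_top ; python3 hm.py w3 .4 .75 -.05 .45 .03
```

```text
plate_top 0.59 [337.3 143.9] [0.5698 0.1898 0.04  ]
zpercentiles [-0.0005  0.0012  0.0408  0.4718  0.4885]
[227.   4.] 149 c [409.9 386.3] size [21.2 11.4] ang 7.1 zmax 0.0444
[334. 133.] 19686 c [566.8 191.5] size [180.4 280.2] ang 12.5 zmax 0.0425
[318. 354.] 37613 c [538.2 199.4] size [ 33.3 149.9] ang 89.9 zmax 0.4932
```

View pics/w3.png

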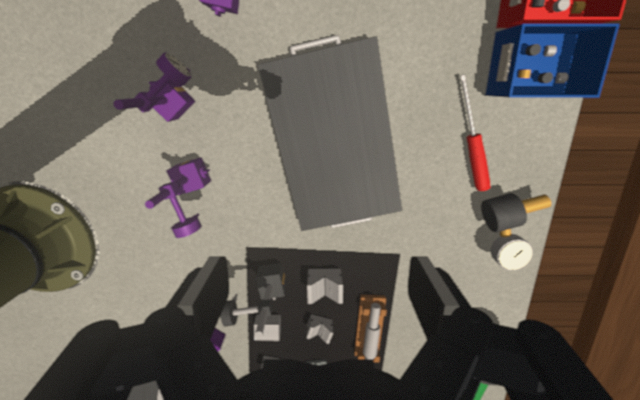

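Call:
move_arm([
  {"translation":[0.0,-0.04,-0.02],"twist":[0,0,-0.04],"gripper":0},
  {"translation":[0.0,-0.085,-0.04],"twist":[0,0,-0.08],"gripper":0},
  {"translation":[0.0,-0.13,-0.06],"twist":[0,0,-0.12],"gripper":0},
  {"translation":[0.0,-0.175,-0.08],"twist":[0,0,-0.16],"gripper":0},
  {"translation":[0.001,-0.22,-0.1],"twist":[0,0,-0.2],"gripper":0},
  {"translation":[0.002,-0.265,-0.12],"twist":[0,0,-0.24],"gripper":0},
  {"translation":[0.003,-0.31,-0.14],"twist":[0,0,-0.28],"gripper":0},
  {"translation":[0.003,-0.35,-0.17],"twist":[0,0,-0.312],"gripper":0},
  {"translation":[0.003,-0.389,-0.2],"twist":[0,0,-0.312],"gripper":0},
  {"translation":[0.003,-0.389,-0.24],"twist":[0,0,-0.312],"gripper":0},
])

```text
clock: 5.25
eef_pos: [0.5412, -0.2093, 0.1739]
orientation: [179.6, 0.5, 70.8]
wrist_force: [0.3, -0.5, -0.7]
gripper_width: 0.0852
```

Call:
move_arm([
  {"translation":[0,0,-0.02],"twist":[0,0,0],"gripper":0},
  {"translation":[0,0,-0.03],"twist":[0,0,0],"gripper":0},
  {"translation":[0,0,-0.03],"twist":[0,0,0],"gripper":0},
])

```text
clock: 5.55
eef_pos: [0.5396, -0.211, 0.1429]
orientation: [179.8, 0.5, 70.6]
wrist_force: [0.6, -0.5, 0.2]
gripper_width: 0.0851
```

```bash
python3 w.py w4; python3 -c "
from h import *; print(toolT())"; python3 hm.py w4 .5 .6 -.25 -.14 .012
```

```text
[[ 0.33054506  0.94378444  0.00330163  0.54086735]
 [ 0.9437565  -0.33050167 -0.00960825 -0.21028908]
 [-0.00797692  0.00629189 -0.99994839  0.14440399]
 [ 0.          0.          0.          1.        ]]
zpercentiles [0.003  0.0042 0.1925 0.2119 0.2195]
[314. 170.] 2396 c [ 541.7 -193.9] size [28.9 46.1] ang 72.0 zmax 0.0425
[209. 287.] 864 c [ 501.5 -189.3] size [8.8 3.1] ang 90.0 zmax 0.1835
[372. 359.] 22197 c [ 552.6 -207.3] size [ 29.1 114.6] ang 61.4 zmax 0.2223
```

View pics/w4.png

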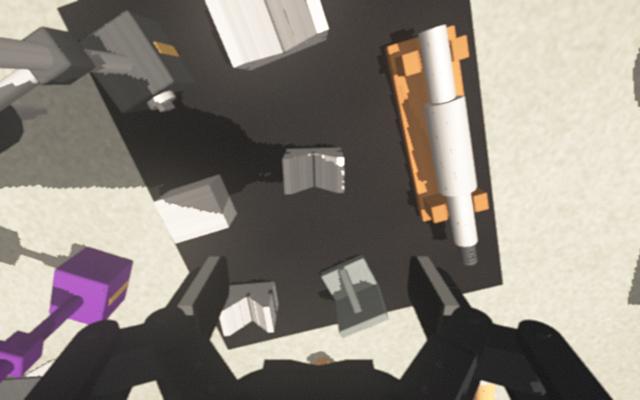

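```bash
cat > d.py <<'E'
from h import *
import sys
x,y,z,yaw=map(float,sys.argv[1:5]); T=toolT(); s=monitor.read_state()
G=R.from_euler('xyz',[180,0,yaw],degrees=True)
w=(G*R.from_matrix(T[:3,:3]).inv()).as_rotvec()
print('d',np.round(np.array([x,y,z])-T[:3,3],4),'tw',np.round(w,4),'F',np.round(s['wrist_force'],1),'w',round(s['gripper_width'],4),'t',s['clock'],'q7',np.round(s['joint_positions'][-1]))
E
python3 d.py .5417 -.1936 .020 72
```

```text
d [ 0.0008  0.0167 -0.1244] tw [0.0096 0.0034 0.0227] F [-0.1  1.4 -0.1] w 0.0854 t 5.6 q7 -7.0
```

Call:
move_arm([
  {"translation":[0.001,0.0167,-0.02],"twist":[0.0096,0.0034,0.0227],"gripper":0},
  {"translation":[0.001,0.0167,-0.05],"twist":[0.0096,0.0034,0.0227],"gripper":0},
  {"translation":[0.001,0.0167,-0.07],"twist":[0.0096,0.0034,0.0227],"gripper":0},
  {"translation":[0.001,0.0167,-0.07],"twist":[0.0096,0.0034,0.0227],"gripper":0},
])

```text
clock: 6.0
eef_pos: [0.541, -0.193, 0.0736]
orientation: [-179.9, -0.0, 72.0]
wrist_force: [-0.3, 0.7, -0.2]
gripper_width: 0.0855
```

```bash
python3 d.py .5417 -.1936 .020 72; python3 d.py .5417 -.1936 .020 72
```

```text
d [ 0.0007 -0.0006 -0.0536] tw [-0.001  -0.0022 -0.0007] F [-0.3  0.7 -0.2] w 0.0855 t 6.0 q7 -9.0
d [ 0.0007 -0.0006 -0.0536] tw [-0.001  -0.0022 -0.0007] F [-0.3  0.7 -0.2] w 0.0855 t 6.0 q7 -9.0
```

Call:
move_arm([
  {"translation":[0.001,-0.0005,-0.02],"twist":[0,0,0],"gripper":0},
  {"translation":[0.001,-0.0005,-0.04],"twist":[0,0,0],"gripper":0},
  {"translation":[0.001,-0.0005,-0.0535],"twist":[0,0,0],"gripper":0},
  {"translation":[0.001,-0.0005,-0.0535],"twist":[0,0,0],"gripper":0.1},
  {"translation":[0.001,-0.0005,-0.0535],"twist":[0,0,0],"gripper":0.6},
  {"translation":[0.001,-0.0005,-0.0535],"twist":[0,0,0],"gripper":0.7},
  {"translation":[0.001,-0.0005,-0.0535],"twist":[0,0,0],"gripper":0.7},
  {"translation":[0.001,-0.0005,-0.0535],"twist":[0,0,0],"gripper":0.7},
], grip_force=50)

```text
clock: 6.8
eef_pos: [0.5432, -0.1938, 0.0218]
orientation: [180.0, 0.0, 72.0]
wrist_force: [-1.3, 0.6, 6.5]
gripper_width: 0.0455
```

```bash
python3 d.py .5609 .1164 .2 102.5
```

```text
d [0.0177 0.3102 0.1782] tw [1.000e-04 3.000e-04 5.316e-01] F [-1.3  0.6  6.5] w 0.0455 t 6.8 q7 -11.0
```

Call:
move_arm([
  {"translation":[0,0,0.03],"twist":[0,0,0],"gripper":0.7},
  {"translation":[0,0,0.07],"twist":[0,0,0.05],"gripper":0.7},
  {"translation":[0,0.02,0.11],"twist":[0,0,0.12],"gripper":0.7},
  {"translation":[0.002,0.05,0.145],"twist":[0,0,0.2],"gripper":0.7},
  {"translation":[0.004,0.09,0.165],"twist":[0,0,0.28],"gripper":0.7},
  {"translation":[0.008,0.135,0.178],"twist":[0,0,0.36],"gripper":0.7},
  {"translation":[0.012,0.18,0.178],"twist":[0,0,0.44],"gripper":0.7},
  {"translation":[0.015,0.225,0.178],"twist":[0,0,0.5],"gripper":0.7},
  {"translation":[0.0177,0.27,0.17],"twist":[0,0,0.5316],"gripper":0.7},
  {"translation":[0.0177,0.31,0.15],"twist":[0,0,0.5316],"gripper":0.7},
])

```text
clock: 7.8
eef_pos: [0.5619, 0.1188, 0.1732]
orientation: [179.7, 0.0, 102.6]
wrist_force: [2.0, 0.5, -2.6]
gripper_width: 0.0455
```

Call:
move_arm([
  {"translation":[0,0,-0.02],"twist":[0,0,0],"gripper":0.7},
  {"translation":[0,0,-0.04],"twist":[0,0,0],"gripper":0.7},
  {"translation":[0,0,-0.04],"twist":[0,0,0],"gripper":0.7},
])

```text
clock: 8.1
eef_pos: [0.5592, 0.1184, 0.13]
orientation: [-179.9, -0.0, 102.6]
wrist_force: [-0.1, -0.0, -3.9]
gripper_width: 0.0451
```

```bash
python3 d.py .5609 .1164 .0588 102.5
```

```text
d [ 0.0017 -0.002  -0.0712] tw [ 0.0004 -0.0021 -0.0024] F [-0.1 -0.  -3.9] w 0.0451 t 8.1 q7 -12.0
```

Call:
move_arm([
  {"translation":[0.0017,-0.002,-0.03],"twist":[0,-0.002,-0.002],"gripper":0.7},
  {"translation":[0.0017,-0.002,-0.058],"twist":[0,-0.002,-0.002],"gripper":0.7},
  {"translation":[0.0017,-0.002,-0.058],"twist":[0,-0.002,-0.002],"gripper":0.7},
  {"translation":[0.0017,-0.002,-0.058],"twist":[0,-0.002,-0.002],"gripper":0.7},
])

```text
clock: 8.5
eef_pos: [0.5612, 0.1162, 0.0728]
orientation: [-180.0, 0.0, 102.5]
wrist_force: [-0.2, 0.2, -2.0]
gripper_width: 0.0452
```

```bash
python3 d.py .5609 .1164 .0588 102.5
```

```text
d [-0.0003  0.0002 -0.014 ] tw [ 0.0001 -0.0001  0.0002] F [-0.2  0.2 -2. ] w 0.0452 t 8.5 q7 -14.0
```

Call:
move_arm([
  {"translation":[0,0,-0.006],"twist":[0,0,0],"gripper":0.7},
  {"translation":[0,0,-0.01],"twist":[0,0,0],"gripper":0.7},
  {"translation":[0,0,-0.0135],"twist":[0,0,0],"gripper":0.7},
  {"translation":[0,0,-0.0135],"twist":[0,0,0],"gripper":0.7},
  {"translation":[0,0,-0.0135],"twist":[0,0,0],"gripper":0.7},
])

```text
clock: 9.0
eef_pos: [0.5613, 0.1162, 0.0595]
orientation: [180.0, 0.0, 102.5]
wrist_force: [0.4, -0.4, -2.7]
gripper_width: 0.0451
```

Call:
move_arm([
  {"translation":[0,0,-0.001],"twist":[0,0,0],"gripper":0.7},
  {"translation":[0,0,-0.0015],"twist":[0,0,0],"gripper":0.7},
  {"translation":[0,0,-0.0015],"twist":[0,0,0],"gripper":0.7},
])

```text
clock: 9.3
eef_pos: [0.5615, 0.1164, 0.0588]
orientation: [180.0, 0.0, 102.5]
wrist_force: [-3.0, -1.4, 5.1]
gripper_width: 0.0455
```

Call:
move_arm([
  {"translation":[0,0,0],"twist":[0,0,0],"gripper":0.35},
  {"translation":[0,0,0],"twist":[0,0,0],"gripper":0.1},
  {"translation":[0,0,0],"twist":[0,0,0],"gripper":0},
  {"translation":[0,0,0.02],"twist":[0,0,0],"gripper":0},
  {"translation":[0,0,0.06],"twist":[0,0,0],"gripper":0},
  {"translation":[0,0,0.1],"twist":[0,0,0],"gripper":0},
])

```text
clock: 9.9
eef_pos: [0.5609, 0.1163, 0.1591]
orientation: [-179.9, -0.0, 102.5]
wrist_force: [1.3, -0.5, 0.3]
gripper_width: 0.0856
```

```bash
python3 w.py w5;  python3 hm.py w5 .45 .65 .07 .3 .05;python3 d.py .438 -.3023 .2 76
```

```text
zpercentiles [0.0389 0.0405 0.0414 0.2159 0.2332]
[320. 200.] 2733 c [560.9 116.3] size [46.1 29.1] ang 12.4 zmax 0.0793
[318. 354.] 37600 c [559.2 119.8] size [149.6  33.3] ang 12.5 zmax 0.238
d [-0.127  -0.4201  0.0331] tw [ 0.0016  0.0103 -0.4628] F [3.2 1.9 4.5] w 0.0856 t 9.95 q7 -11.0
```

View pics/w5.png

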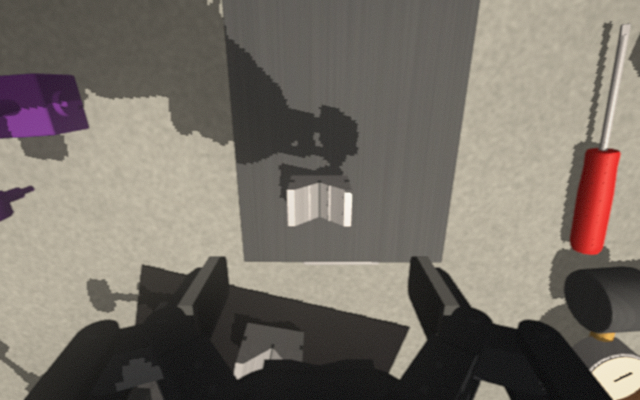

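Call:
move_arm([
  {"translation":[0,-0.02,0.045],"twist":[0,0,-0.05],"gripper":0},
  {"translation":[0,-0.05,0.08],"twist":[0,0,-0.1],"gripper":0},
  {"translation":[0,-0.095,0.1],"twist":[0,0,-0.15],"gripper":0},
  {"translation":[-0.01,-0.14,0.1],"twist":[0,0,-0.2],"gripper":0},
  {"translation":[-0.02,-0.185,0.1],"twist":[0,0,-0.25],"gripper":0},
  {"translation":[-0.04,-0.23,0.1],"twist":[0,0,-0.3],"gripper":0},
  {"translation":[-0.06,-0.275,0.1],"twist":[0,0,-0.35],"gripper":0},
  {"translation":[-0.08,-0.32,0.1],"twist":[0,0,-0.4],"gripper":0},
  {"translation":[-0.1,-0.36,0.08],"twist":[0,0,-0.4628],"gripper":0},
  {"translation":[-0.12,-0.4,0.06],"twist":[0,0,-0.4628],"gripper":0},
])

```text
clock: 10.95
eef_pos: [0.4444, -0.2842, 0.227]
orientation: [179.3, 0.2, 75.9]
wrist_force: [1.0, -0.6, -0.6]
gripper_width: 0.0853
```

Call:
move_arm([
  {"translation":[0,0,-0.03],"twist":[0,0,0],"gripper":0},
  {"translation":[0,0,-0.06],"twist":[0,0,0],"gripper":0},
  {"translation":[0,0,-0.06],"twist":[0,0,0],"gripper":0},
])

```text
clock: 11.25
eef_pos: [0.4415, -0.2831, 0.1627]
orientation: [179.7, -0.0, 75.9]
wrist_force: [0.6, -0.3, -0.5]
gripper_width: 0.0855
```

```bash
python3 w.py w6;  python3 hm.py w6 .38 .5 -.35 -.25 .012;python3 d.py .438 -.3023 .02 76
```

```text
zpercentiles [0.003  0.0253 0.2162 0.2312 0.2391]
[319. 205.] 1965 c [ 437.3 -302.9] size [29.3 46.3] ang 75.7 zmax 0.0424
[300. 351.] 29132 c [ 440.4 -279.4] size [ 32.8 128.9] ang 75.8 zmax 0.2419
d [-0.0052 -0.0188 -0.1453] tw [0.0032 0.0083 0.0015] F [ 0.5 -0.5  0.5] w 0.0854 t 11.3 q7 13.0
```

Call:
move_arm([
  {"translation":[-0.0056,-0.019,-0.04],"twist":[0.003,0.008,0.0],"gripper":0},
  {"translation":[-0.0056,-0.019,-0.08],"twist":[0.003,0.008,0.0],"gripper":0},
  {"translation":[-0.0056,-0.019,-0.092],"twist":[0.003,0.008,0.0],"gripper":0},
  {"translation":[-0.0056,-0.019,-0.092],"twist":[0.003,0.008,0.0],"gripper":0},
])

```text
clock: 11.7
eef_pos: [0.4377, -0.3016, 0.0731]
orientation: [-179.9, -0.1, 76.0]
wrist_force: [-0.1, 0.8, -0.1]
gripper_width: 0.0851
```

```bash
python3 d.py .4376 -.3026 .02 75.8
```

```text
d [-0.0001 -0.001  -0.0531] tw [-0.0014 -0.0009 -0.0031] F [-0.1  0.8 -0.1] w 0.0851 t 11.7 q7 13.0
```

Call:
move_arm([
  {"translation":[0,-0.001,-0.02],"twist":[0,0,0],"gripper":0},
  {"translation":[0,-0.001,-0.04],"twist":[0,0,0],"gripper":0},
  {"translation":[0,-0.001,-0.0525],"twist":[0,0,0],"gripper":0},
  {"translation":[0,-0.001,-0.0525],"twist":[0,0,0],"gripper":0.1},
  {"translation":[0,-0.001,-0.0525],"twist":[0,0,0],"gripper":0.6},
  {"translation":[0,-0.001,-0.0525],"twist":[0,0,0],"gripper":0.7},
  {"translation":[0,-0.001,-0.0525],"twist":[0,0,0],"gripper":0.7},
  {"translation":[0,-0.001,-0.0525],"twist":[0,0,0],"gripper":0.7},
])

```text
clock: 12.5
eef_pos: [0.4388, -0.3033, 0.0222]
orientation: [179.9, 0.0, 76.0]
wrist_force: [-0.7, 1.1, 6.3]
gripper_width: 0.0451
```

```bash
python3 d.py .5353 .2316 .2 102.5
```

```text
d [0.0965 0.5349 0.1778] tw [1.000e-04 1.200e-03 4.629e-01] F [-0.7  1.1  6.3] w 0.0451 t 12.5 q7 11.0
```

Call:
move_arm([
  {"translation":[0,0,0.03],"twist":[0,0,0],"gripper":0.7},
  {"translation":[0,0,0.08],"twist":[0,0,0.05],"gripper":0.7},
  {"translation":[0,0.01,0.13],"twist":[0,0,0.1],"gripper":0.7},
  {"translation":[0.01,0.04,0.17],"twist":[0,0,0.15],"gripper":0.7},
  {"translation":[0.02,0.08,0.2],"twist":[0,0,0.2],"gripper":0.7},
  {"translation":[0.03,0.125,0.21],"twist":[0,0,0.25],"gripper":0.7},
  {"translation":[0.04,0.17,0.21],"twist":[0,0,0.3],"gripper":0.7},
  {"translation":[0.05,0.215,0.21],"twist":[0,0,0.34],"gripper":0.7},
  {"translation":[0.06,0.26,0.21],"twist":[0,0,0.38],"gripper":0.7},
  {"translation":[0.07,0.305,0.21],"twist":[0,0,0.42],"gripper":0.7},
])

```text
clock: 13.5
eef_pos: [0.5084, 0.0034, 0.2322]
orientation: [179.9, 0.1, 100.1]
wrist_force: [1.2, -0.0, -2.2]
gripper_width: 0.0454
```

```bash
python3 d.py .5353 .2316 .1 102.5
```

```text
d [ 0.0269  0.2282 -0.1322] tw [0.0007 0.0012 0.0415] F [ 1.2 -0.  -2.2] w 0.0454 t 13.5 q7 5.0
```

Call:
move_arm([
  {"translation":[0.005,0.045,0],"twist":[0,0,0.02],"gripper":0.7},
  {"translation":[0.01,0.09,0],"twist":[0,0,0.04],"gripper":0.7},
  {"translation":[0.015,0.135,-0.01],"twist":[0,0,0.04],"gripper":0.7},
  {"translation":[0.02,0.18,-0.03],"twist":[0,0,0.04],"gripper":0.7},
  {"translation":[0.026,0.215,-0.06],"twist":[0,0,0.04],"gripper":0.7},
  {"translation":[0.027,0.228,-0.095],"twist":[0,0,0.04],"gripper":0.7},
  {"translation":[0.027,0.228,-0.132],"twist":[0,0,0.04],"gripper":0.7},
  {"translation":[0.027,0.228,-0.132],"twist":[0,0,0.04],"gripper":0.7},
  {"translation":[0.027,0.228,-0.132],"twist":[0,0,0.04],"gripper":0.7},
])

```text
clock: 14.4
eef_pos: [0.5352, 0.2309, 0.1002]
orientation: [-180.0, 0.1, 102.4]
wrist_force: [0.5, 0.4, -2.0]
gripper_width: 0.0452
```

```bash
python3 d.py .5353 .2316 .0592 102.5
```

```text
d [ 0.0001  0.0007 -0.041 ] tw [ 0.0012 -0.0002  0.0019] F [ 0.5  0.4 -2. ] w 0.0452 t 14.4 q7 -28.0
```

Call:
move_arm([
  {"translation":[0,0.0005,-0.02],"twist":[0.001,0,0.002],"gripper":0.7},
  {"translation":[0,0.0005,-0.034],"twist":[0.001,0,0.002],"gripper":0.7},
  {"translation":[0,0.0005,-0.039],"twist":[0.001,0,0.002],"gripper":0.7},
  {"translation":[0,0.0005,-0.0415],"twist":[0.001,0,0.002],"gripper":0.7},
  {"translation":[0,0.0005,-0.0415],"twist":[0.001,0,0.002],"gripper":0.7},
  {"translation":[0,0.0005,-0.0415],"twist":[0.001,0,0.002],"gripper":0.7},
])

```text
clock: 15.0
eef_pos: [0.5358, 0.2316, 0.0595]
orientation: [179.9, -0.0, 102.5]
wrist_force: [0.2, 0.1, -2.0]
gripper_width: 0.0456
```

Call:
move_arm([
  {"translation":[0,0,-0.001],"twist":[0,0,0],"gripper":0.7},
  {"translation":[0,0,-0.0015],"twist":[0,0,0],"gripper":0.7},
  {"translation":[0,0,-0.0015],"twist":[0,0,0],"gripper":0.7},
])

```text
clock: 15.3
eef_pos: [0.5359, 0.2317, 0.0593]
orientation: [179.9, 0.0, 102.5]
wrist_force: [-3.5, -2.2, 5.6]
gripper_width: 0.0454
```

Call:
move_arm([
  {"translation":[0,0,0],"twist":[0,0,0],"gripper":0.35},
  {"translation":[0,0,0],"twist":[0,0,0],"gripper":0.1},
  {"translation":[0,0,0],"twist":[0,0,0],"gripper":0},
  {"translation":[0,0,0.02],"twist":[0,0,0],"gripper":0},
  {"translation":[0,0,0.06],"twist":[0,0,0],"gripper":0},
  {"translation":[0,0,0.1],"twist":[0,0,0],"gripper":0},
  {"translation":[0,0,0.13],"twist":[0,0,0],"gripper":0},
  {"translation":[0,0,0.13],"twist":[0,0,0],"gripper":0},
])

```text
clock: 16.1
eef_pos: [0.5384, 0.2335, 0.1942]
orientation: [179.4, -0.0, 102.5]
wrist_force: [0.5, 0.3, -0.7]
gripper_width: 0.0853
```

```bash
python3 w.py w7;  python3 hm.py w7 .45 .65 .07 .3 .05;python3 d.py .646 -.205 .25 90
```

```text
zpercentiles [0.0394 0.0405 0.0748 0.2547 0.2689]
[314. 187.] 2075 c [535.4 231.9] size [46.1 28.9] ang 13.0 zmax 0.0793
[318. 354.] 37590 c [536.7 237. ] size [150.   33.4] ang 12.4 zmax 0.273
[314. 300.] 1773 c [561.1 116.6] size [46.2 30.1] ang 12.9 zmax 0.0791
d [ 0.1088 -0.4375  0.0584] tw [-2.000e-04  6.300e-03 -2.181e-01] F [ 0.3 -0.2 -0. ] w 0.0854 t 16.15 q7 -24.0
```

View pics/w7.png

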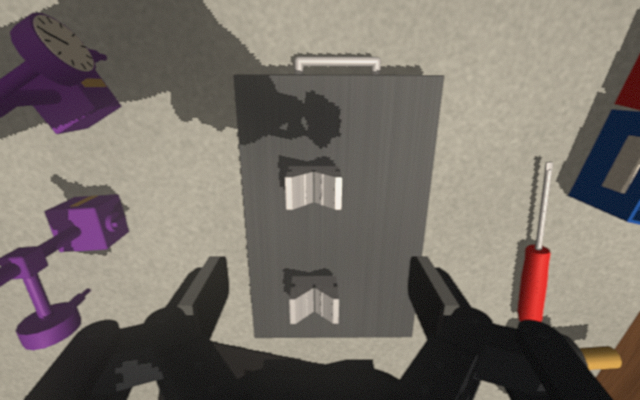

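Call:
move_arm([
  {"translation":[0.01,-0.04,0.02],"twist":[0,0,-0.03],"gripper":0},
  {"translation":[0.02,-0.085,0.03],"twist":[0,0,-0.06],"gripper":0},
  {"translation":[0.035,-0.13,0.03],"twist":[0,0,-0.1],"gripper":0},
  {"translation":[0.05,-0.175,0.03],"twist":[0,0,-0.14],"gripper":0},
  {"translation":[0.065,-0.22,0.03],"twist":[0,0,-0.18],"gripper":0},
  {"translation":[0.08,-0.265,0.03],"twist":[0,0,-0.22],"gripper":0},
  {"translation":[0.095,-0.31,0.03],"twist":[0,0,-0.24],"gripper":0},
  {"translation":[0.105,-0.355,0.03],"twist":[0,0,-0.24],"gripper":0},
  {"translation":[0.108,-0.4,0.03],"twist":[0,0,-0.24],"gripper":0},
  {"translation":[0.108,-0.435,0.02],"twist":[0,0,-0.24],"gripper":0},
])

```text
clock: 17.15
eef_pos: [0.6452, -0.2062, 0.2103]
orientation: [179.7, 0.1, 88.6]
wrist_force: [-0.6, 0.6, -0.4]
gripper_width: 0.0852
```

Call:
move_arm([
  {"translation":[0,0,-0.02],"twist":[0,0,0],"gripper":0},
  {"translation":[0,0,-0.03],"twist":[0,0,0],"gripper":0},
  {"translation":[0,0,-0.03],"twist":[0,0,0],"gripper":0},
])

```text
clock: 17.45
eef_pos: [0.6436, -0.2047, 0.177]
orientation: [180.0, -0.1, 88.7]
wrist_force: [0.3, -0.6, 0.6]
gripper_width: 0.0857
```

```bash
python3 w.py w8 shaft_center; python3 d.py .646 -.205 .25 88.6
cat > sh.py <<'E'
from h import *
import sys
tag=sys.argv[1]; x0,x1,y0,y1,za,zb=map(float,sys.argv[2:8])
z=np.load(tag+'.npz'); Q=cloud(z['d'],z['K'],z['W']).reshape(-1,3)
m=(Q[:,0]>x0)&(Q[:,0]<x1)&(Q[:,1]>y0)&(Q[:,1]<y1)&(Q[:,2]>za)&(Q[:,2]<zb); S=Q[m]
c=np.median(S[:,:2],0); u=np.linalg.svd(S[:,:2]-c)[2][0]; u*=np.sign(u[1])
for it in range(2):
    n=np.array([-u[1],u[0]]); t=(S[:,:2]-c)@u; w=(S[:,:2]-c)@n
    k=abs(w)<.02; S=S[k]; t=t[k]; w=w[k]
    ts=[];ms=[]
    for a in np.arange(t.min(),t.max(),.004):
        k=(t>=a)&(t<a+.004)
        if k.sum()>4: ts.append(a+.002); ms.append((w[k].min()+w[k].max())/2)
    f=np.polyfit(ts,ms,1); c=c+n*f[1]; u=u+n*f[0]; u/=np.linalg.norm(u)
n=np.array([-u[1],u[0]]); t=(S[:,:2]-c)@u; w=(S[:,:2]-c)@n
print('angle',np.degrees(np.arctan2(u[1],u[0])),'c',c,'ends',t.min(),t.max())
for a in np.arange(t.min(),t.max(),.005):
    k=(t>=a)&(t<a+.005)
    if k.sum()>4: print(round(a,4),np.round([w[k].min()*1e3,w[k].max()*1e3,np.percentile(S[k][:,2],98)*1e3],1),k.sum())
np.save('ax.npy',np.r_[c,u])
E
python3 sh.py w8 .6 .69 -.34 -.09 .0445 .06
```

```text
shaft_center 0.86 [322.5 189.7] [ 0.6466 -0.2094  0.041 ]
d [ 0.0006 -0.0009  0.0698] tw [ 0.0003  0.0054 -0.0028] F [ 0.5  0.  -0.3] w 0.0852 t 17.55 q7 4.0
angle 87.39441143019688 c [ 0.64658451 -0.19970568] ends -0.10808389658092475 0.07517698609492514
-0.1081 [-3.7  3.3 45.8] 16
-0.1031 [-2.4  3.4 45.7] 14
-0.0981 [-3.3  2.5 45.2] 8
-0.0931 [-5.1  5.5 47.4] 31
-0.0881 [-6.   6.6 47.4] 62
-0.0831 [-6.8  6.6 47.6] 57
-0.0781 [-5.6  6.7 47.7] 61
-0.0731 [-6.5  5.9 47.9] 57
-0.0681 [-5.3  6.9 47.7] 61
-0.0631 [-6.1  6.1 47.9] 65
-0.0581 [-5.9  6.1 47.9] 58
-0.0531 [-6.7  6.3 48.1] 60
-0.0481 [-6.5  5.4 48. ] 44
-0.0431 [-11.9  11.9  52.4] 112
-0.0381 [-12.6  12.   52.9] 142
-0.0331 [-12.3  12.1  52.5] 136
-0.0281 [-12.2  12.1  52.4] 139
-0.0231 [-12.7  12.2  53. ] 146
-0.0181 [-12.6  12.2  53. ] 145
-0.0131 [-12.3  12.3  53. ] 150
-0.0081 [-12.2  12.4  53. ] 152
-0.0031 [-12.9  12.5  52.9] 161
0.0019 [-12.5  12.6  53.1] 153
0.0069 [-12.5  12.6  52.7] 166
0.0119 [-12.2  12.7  52.8] 167
0.0169 [-12.   12.7  52.7] 170
0.0219 [-12.6  12.8  52.8] 176
0.0269 [-11.6  10.3  51.8] 107
0.0319 [-7.1  6.3 48.1] 84
0.0369 [-6.2  7.2 48. ] 90
0.0419 [-6.8  6.5 48.1] 89
0.0469 [-6.5  6.6 47.8] 92
0.0519 [-7.2  7.4 47.9] 97
0.0569 [-6.3  6.8 48. ] 95
0.0619 [-6.1  6.9 48.6] 103
0.0669 [-5.8  7.  48. ] 91
0.0719 [-7.3  6.3 48.4] 77
```

View pics/w8.png

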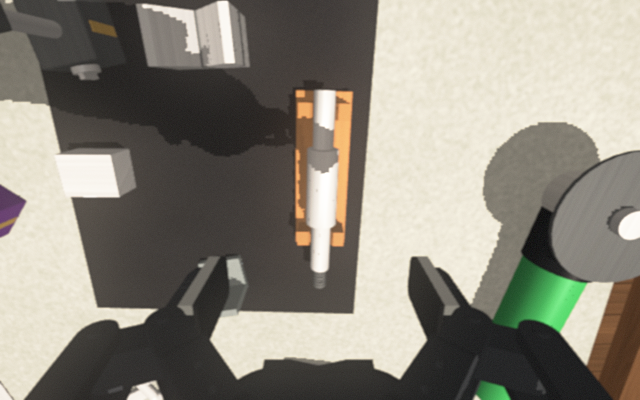

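```bash
python3 d.py .6462 -.2073 .031 87.4
```

```text
d [ 0.0008 -0.0032 -0.1492] tw [ 0.0004  0.0054 -0.0237] F [ 0.5  0.  -0.3] w 0.0852 t 17.55 q7 4.0
```

Call:
move_arm([
  {"translation":[0.001,-0.003,-0.04],"twist":[0,0.005,-0.024],"gripper":0},
  {"translation":[0.001,-0.003,-0.08],"twist":[0,0.005,-0.024],"gripper":0},
  {"translation":[0.001,-0.003,-0.1],"twist":[0,0.005,-0.024],"gripper":0},
  {"translation":[0.001,-0.003,-0.1],"twist":[0,0.005,-0.024],"gripper":0},
])

```text
clock: 17.95
eef_pos: [0.6447, -0.2053, 0.0775]
orientation: [-179.7, -0.1, 87.5]
wrist_force: [-0.5, 0.5, 0.3]
gripper_width: 0.0858
```

```bash
python3 d.py .6462 -.2073 .031 87.4
```

```text
d [ 0.0015 -0.002  -0.0465] tw [-0.0015 -0.0044 -0.0019] F [-0.5  0.5  0.3] w 0.0858 t 17.95 q7 0.0
```

Call:
move_arm([
  {"translation":[0.0015,-0.002,-0.02],"twist":[0,-0.004,0],"gripper":0},
  {"translation":[0.0015,-0.002,-0.038],"twist":[0,-0.004,0],"gripper":0},
  {"translation":[0.0015,-0.002,-0.0465],"twist":[0,-0.004,0],"gripper":0},
  {"translation":[0.0015,-0.002,-0.0465],"twist":[0,-0.004,0],"gripper":0.3},
  {"translation":[0.0015,-0.002,-0.0465],"twist":[0,-0.004,0],"gripper":0.6},
  {"translation":[0.0015,-0.002,-0.0465],"twist":[0,-0.004,0],"gripper":0.85},
  {"translation":[0.0015,-0.002,-0.0465],"twist":[0,-0.004,0],"gripper":0.9},
  {"translation":[0.0015,-0.002,-0.0465],"twist":[0,-0.004,0],"gripper":0.9},
  {"translation":[0.0015,-0.002,-0.0465],"twist":[0,-0.004,0],"gripper":0.9},
], grip_force=60)

```text
clock: 18.85
eef_pos: [0.647, -0.2074, 0.0323]
orientation: [179.9, -0.1, 87.5]
wrist_force: [-0.5, 0.5, 5.5]
gripper_width: 0.0263
```

```bash
python3 d.py .5482 .1741 .12 102.5
```

```text
d [-0.0988  0.3815  0.0877] tw [-0.001   0.0011  0.2617] F [-0.5  0.5  5.5] w 0.0263 t 18.85 q7 -1.0
```

Call:
move_arm([
  {"translation":[0,0,0.01],"twist":[0,0,0],"gripper":0.9},
  {"translation":[0,0,0.03],"twist":[0,0,0],"gripper":0.9},
  {"translation":[0,0,0.06],"twist":[0,0,0],"gripper":0.9},
  {"translation":[0,0,0.08],"twist":[0,0,0],"gripper":0.9},
  {"translation":[0,0,0.08],"twist":[0,0,0],"gripper":0.9},
])

```text
clock: 19.35
eef_pos: [0.6485, -0.2076, 0.1151]
orientation: [179.7, 0.0, 87.5]
wrist_force: [0.5, -0.5, -5.2]
gripper_width: 0.0262
```

```bash
python3 w.py w9; python3 d.py .5482 .1741 .12 102.5
```

```text
d [-0.099   0.3816  0.0072] tw [-0.0007  0.0023  0.2618] F [ 0.1 -0.4 -6.4] w 0.0261 t 19.4 q7 1.0
```

View pics/w9.png

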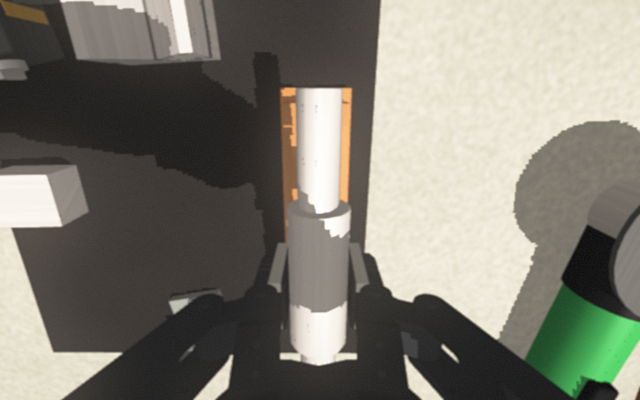

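```bash
cat > tilt.py <<'E'
from h import *
import sys
tag=sys.argv[1]; 
z=np.load(tag+'.npz'); Q=cloud(z['d'],z['K'],z['W']); x0,x1,y0,y1,za,zb=map(float,sys.argv[2:8])
m=(Q[...,0]>x0)&(Q[...,0]<x1)&(Q[...,1]>y0)&(Q[...,1]<y1)&(Q[...,2]>za)&(Q[...,2]<zb)
S=Q[m]; 
for a in np.arange(y0,y1,.01):
    k=(S[:,1]>=a)&(S[:,1]<a+.01)
    if k.sum()>5: print(round(a,3),np.round([np.percentile(S[k][:,2],97)*1e3,S[k][:,0].min()*1e3,S[k][:,0].max()*1e3],1),k.sum())
E
python3 tilt.py w9 .62 .68 -.3 -.1 .09 .16
```

```text
-0.26 [130.  636.7 654.3] 132
-0.25 [134.8 633.  659.3] 314
-0.24 [135.1 632.8 660.2] 928
-0.23 [135.2 632.9 660. ] 1003
-0.22 [159.5 632.2 680. ] 1575
-0.21 [159.3 620.1 680. ] 2722
-0.2 [159.  620.  675.1] 4711
-0.19 [135.4 635.3 662.8] 1352
-0.18 [135.1 635.2 663. ] 1799
-0.17 [130.4 640.8 658.8] 1001
-0.16 [130.6 641.  659.4] 1090
-0.15 [130.6 641.6 659.5] 1171
-0.14 [130.5 641.9 660.1] 1299
-0.13 [130.5 642.5 660.1] 685
```

Call:
move_arm([
  {"translation":[0,0.01,0.045],"twist":[0,0,0.02],"gripper":0.9},
  {"translation":[-0.01,0.04,0.07],"twist":[0,0,0.05],"gripper":0.9},
  {"translation":[-0.02,0.08,0.075],"twist":[0,0,0.08],"gripper":0.9},
  {"translation":[-0.03,0.12,0.075],"twist":[0,0,0.11],"gripper":0.9},
  {"translation":[-0.04,0.165,0.075],"twist":[0,0,0.14],"gripper":0.9},
  {"translation":[-0.05,0.21,0.075],"twist":[0,0,0.17],"gripper":0.9},
  {"translation":[-0.065,0.25,0.075],"twist":[0,0,0.2],"gripper":0.9},
  {"translation":[-0.075,0.29,0.075],"twist":[0,0,0.23],"gripper":0.9},
  {"translation":[-0.085,0.33,0.075],"twist":[0,0,0.262],"gripper":0.9},
  {"translation":[-0.095,0.37,0.07],"twist":[0,0,0.262],"gripper":0.9},
])

```text
clock: 20.4
eef_pos: [0.5507, 0.1635, 0.1811]
orientation: [180.0, -0.0, 102.5]
wrist_force: [1.0, 0.2, -6.0]
gripper_width: 0.0261
```

Call:
move_arm([
  {"translation":[0,0,-0.02],"twist":[0,0,0],"gripper":0.9},
  {"translation":[0,0,-0.03],"twist":[0,0,0],"gripper":0.9},
  {"translation":[0,0,-0.03],"twist":[0,0,0],"gripper":0.9},
])

```text
clock: 20.7
eef_pos: [0.5488, 0.1613, 0.1477]
orientation: [-179.6, 0.0, 102.5]
wrist_force: [-0.7, -0.8, -5.3]
gripper_width: 0.0262
```

```bash
python3 w.py w10; python3 d.py .5482 .1741 .085 102.5; python3 tilt.py w10 .5 .6 .05 .3 .12 .22
```

```text
d [-0.0018  0.0128 -0.0642] tw [ 0.0012 -0.0037  0.0014] F [ 0.9 -1.3 -4.3] w 0.026 t 20.75 q7 -18.0
0.11 [162.5 549.3 567. ] 131
0.12 [167.4 541.7 566.9] 331
0.13 [167.8 512.1 567.9] 972
0.14 [209.3 502.6 565.7] 2861
0.15 [217.8 500.2 591.2] 3608
0.16 [215.8 500.  597.9] 9760
0.17 [219.4 521.2 594.3] 10413
0.18 [219.3 528.2 600. ] 7698
0.19 [167.7 527.4 555.9] 1745
0.2 [163.1 528.3 548.2] 1048
0.21 [163.1 526.4 546.3] 1135
0.22 [163.1 523.9 544.4] 1228
0.23 [163.2 522.  541.7] 1351
0.24 [163.3 522.3 539.7] 315
```

Call:
move_arm([
  {"translation":[-0.001,0.0128,-0.02],"twist":[0.001,-0.003,0.001],"gripper":0.9},
  {"translation":[-0.0015,0.0128,-0.04],"twist":[0.001,-0.003,0.001],"gripper":0.9},
  {"translation":[-0.0018,0.0128,-0.058],"twist":[0.001,-0.003,0.001],"gripper":0.9},
  {"translation":[-0.0018,0.0128,-0.058],"twist":[0.001,-0.003,0.001],"gripper":0.9},
  {"translation":[-0.0018,0.0128,-0.058],"twist":[0.001,-0.003,0.001],"gripper":0.9},
])

```text
clock: 21.25
eef_pos: [0.549, 0.1731, 0.0917]
orientation: [-180.0, 0.0, 102.4]
wrist_force: [-0.1, 0.8, -4.9]
gripper_width: 0.0264
```

```bash
python3 d.py .5482 .1741 .067 102.5
```

```text
d [-0.0008  0.001  -0.0247] tw [ 0.0002 -0.0004  0.0024] F [-0.1  0.8 -4.9] w 0.0264 t 21.25 q7 -22.0
```

Call:
move_arm([
  {"translation":[-0.0008,0.001,-0.006],"twist":[0,0,0.002],"gripper":0.9},
  {"translation":[-0.0008,0.001,-0.012],"twist":[0,0,0.002],"gripper":0.9},
  {"translation":[-0.0008,0.001,-0.018],"twist":[0,0,0.002],"gripper":0.9},
  {"translation":[-0.0008,0.001,-0.021],"twist":[0,0,0.002],"gripper":0.9},
  {"translation":[-0.0008,0.001,-0.023],"twist":[0,0,0.002],"gripper":0.9},
  {"translation":[-0.0008,0.001,-0.023],"twist":[0,0,0.002],"gripper":0.9},
])

```text
clock: 21.85
eef_pos: [0.5481, 0.1742, 0.0685]
orientation: [-180.0, -0.0, 102.5]
wrist_force: [-0.2, -1.0, -5.2]
gripper_width: 0.0263
```

Call:
move_arm([
  {"translation":[0,0,-0.001],"twist":[0,0,0],"gripper":0.9},
  {"translation":[0,0,-0.0015],"twist":[0,0,0],"gripper":0.9},
  {"translation":[0,0,-0.0015],"twist":[0,0,0],"gripper":0.9},
])

```text
clock: 22.15
eef_pos: [0.5485, 0.1744, 0.0675]
orientation: [180.0, 0.0, 102.5]
wrist_force: [-0.1, -0.4, -2.6]
gripper_width: 0.0264
```

Contact is beginning; one more millimetre, then release.

Call:
move_arm([
  {"translation":[0,0,-0.0008],"twist":[0,0,0],"gripper":0.9},
  {"translation":[0,0,-0.001],"twist":[0,0,0],"gripper":0.9},
  {"translation":[0,0,-0.001],"twist":[0,0,0],"gripper":0.9},
])

```text
clock: 22.45
eef_pos: [0.5487, 0.1745, 0.0673]
orientation: [180.0, 0.0, 102.5]
wrist_force: [-2.2, -1.6, 4.7]
gripper_width: 0.0265
```

Call:
move_arm([
  {"translation":[0,0,0],"twist":[0,0,0],"gripper":0.6},
  {"translation":[0,0,0],"twist":[0,0,0],"gripper":0.4},
  {"translation":[0,0,0],"twist":[0,0,0],"gripper":0.1},
  {"translation":[0,0,0],"twist":[0,0,0],"gripper":0},
  {"translation":[0,0,0.02],"twist":[0,0,0],"gripper":0},
  {"translation":[0,0,0.06],"twist":[0,0,0],"gripper":0},
  {"translation":[0,0,0.1],"twist":[0,0,0],"gripper":0},
  {"translation":[0,0,0.13],"twist":[0,0,0],"gripper":0},
  {"translation":[0,0,0.13],"twist":[0,0,0],"gripper":0},
])

```text
clock: 23.35
eef_pos: [0.5513, 0.1759, 0.2022]
orientation: [179.5, 0.0, 102.5]
wrist_force: [1.3, 0.4, -0.1]
gripper_width: 0.0852
```

```bash
python3 w.py w11 shaft_center; python3 d.py .538 -.325 .25 97.7; python3 sh.py w11 .48 .62 .05 .3 .0795 .095
```

```text
shaft_center 0.8 [313.7 191.2] [0.5509 0.1609 0.041 ]
d [-0.011  -0.4994  0.0524] tw [ 0.0006  0.0022 -0.0838] F [ 0.3  0.2 -1.4] w 0.0851 t 23.45 q7 -18.0
angle 102.84270235781942 c [0.54608899 0.1834128 ] ends -0.11142875129263415 0.07316548972661732
-0.1114 [-2.2  3.5 80.2] 13
-0.1064 [-3.1  3.5 81.1] 12
-0.1014 [-2.2  3.4 80.4] 14
-0.0964 [-5.1  4.2 81.5] 13
-0.0914 [-6.  7. 83.] 62
-0.0864 [-6.   6.  82.9] 57
-0.0814 [-5.1 19.8 82.8] 63
-0.0764 [-6.1  5.9 82.9] 64
-0.0714 [-18.8   6.7  82.7] 60
-0.0664 [-18.7   6.6  82.9] 67
-0.0614 [-18.7   7.4  82.9] 71
-0.0564 [-5.2 19.  83.1] 67
-0.0514 [-6.1  6.4 83. ] 66
-0.0464 [-12.3  12.4  87.4] 73
-0.0414 [-12.3  12.4  87.7] 145
-0.0364 [-12.2  12.3  87.7] 147
-0.0314 [-12.2  12.1  87.7] 152
-0.0264 [-12.2  12.   87.8] 154
-0.0214 [-11.3  12.7  87.8] 156
-0.0164 [-12.1  12.6  87.6] 158
-0.0114 [-12.1  12.5  87.8] 165
-0.0064 [-12.1  12.4  87.8] 164
-0.0014 [-12.1  12.3  87.9] 169
0.0036 [-12.   12.1  87.7] 173
0.0086 [-12.8  12.   87.9] 174
0.0136 [-12.8  11.9  87.8] 182
0.0186 [-12.7  12.6  87.7] 186
0.0236 [-12.7  11.6  87.7] 160
0.0286 [-7.   6.7 83.2] 93
0.0336 [-7.  17.8 83.3] 108
0.0386 [-19.   20.   83.4] 101
0.0436 [-19.8  19.8  83.1] 111
0.0486 [-19.6  17.3  83.1] 108
0.0536 [-19.6  18.8  82.8] 117
0.0586 [-19.5  18.5  83.2] 105
0.0636 [-7.1 19.2 83.1] 110
0.0686 [-7.1  6.7 83.3] 110
```

View pics/w11.png

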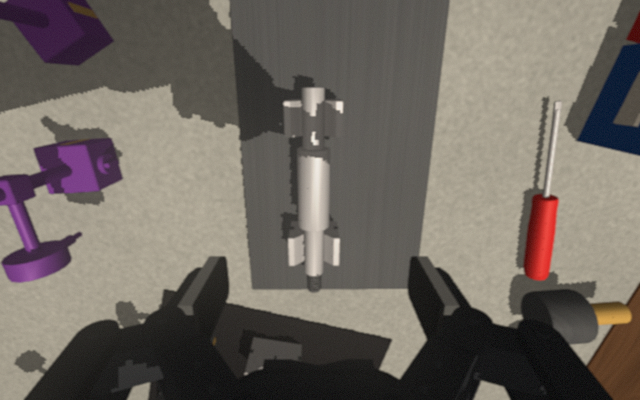

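Call:
move_arm([
  {"translation":[0,-0.04,0.01],"twist":[0,0,-0.01],"gripper":0},
  {"translation":[0,-0.089,0.02],"twist":[0,0,-0.02],"gripper":0},
  {"translation":[0,-0.138,0.02],"twist":[0,0,-0.03],"gripper":0},
  {"translation":[0,-0.187,0.02],"twist":[0,0,-0.04],"gripper":0},
  {"translation":[0,-0.236,0.02],"twist":[0,0,-0.05],"gripper":0},
  {"translation":[-0.002,-0.285,0.02],"twist":[0,0,-0.06],"gripper":0},
  {"translation":[-0.005,-0.334,0.02],"twist":[0,0,-0.07],"gripper":0},
  {"translation":[-0.01,-0.383,0.02],"twist":[0,0,-0.084],"gripper":0},
  {"translation":[-0.011,-0.43,0.02],"twist":[0,0,-0.084],"gripper":0},
  {"translation":[-0.011,-0.475,0.0],"twist":[0,0,-0.084],"gripper":0},
])

```text
clock: 24.45
eef_pos: [0.5381, -0.3035, 0.1981]
orientation: [179.8, 0.2, 97.6]
wrist_force: [1.0, 0.5, 0.4]
gripper_width: 0.0851
```

Call:
move_arm([
  {"translation":[0,-0.01,-0.02],"twist":[0,0,0],"gripper":0},
  {"translation":[0,-0.01,-0.03],"twist":[0,0,0],"gripper":0},
  {"translation":[0,-0.01,-0.03],"twist":[0,0,0],"gripper":0},
])

```text
clock: 24.75
eef_pos: [0.5367, -0.3114, 0.1648]
orientation: [-180.0, -0.1, 97.7]
wrist_force: [0.1, 0.1, -0.1]
gripper_width: 0.0854
```

```bash
python3 w.py w12 angle_plate_wall; python3 hm.py w12 .5 .58 -.37 -.28 .008;python3 hm.py w12 .5 .58 -.37 -.28 .045; python3 d.py .538 -.33 .022 97.7
```

```text
angle_plate_wall 0.92 [317.8 205.3] [ 0.5381 -0.3309  0.028 ]
zpercentiles [0.0031 0.0129 0.2296 0.237  0.2429]
[318. 194.] 2899 c [ 535.9 -316.6] size [45.  40.8] ang 7.5 zmax 0.0542
[350. 364.] 15165 c [ 541.6 -297.3] size [26.9 81.7] ang 81.4 zmax 0.2446
zpercentiles [0.0031 0.0129 0.2296 0.237  0.2429]
[318. 216.] 671 c [ 538.1 -332.4] size [44.6  9. ] ang 7.8 zmax 0.0546
[350. 364.] 15165 c [ 541.6 -297.3] size [26.9 81.7] ang 81.4 zmax 0.2446
d [-0.0008 -0.0191 -0.146 ] tw [ 0.0012  0.0038 -0.0019] F [-0.1  0.4  0.1] w 0.0859 t 24.85 q7 27.0
```

View pics/w12.png

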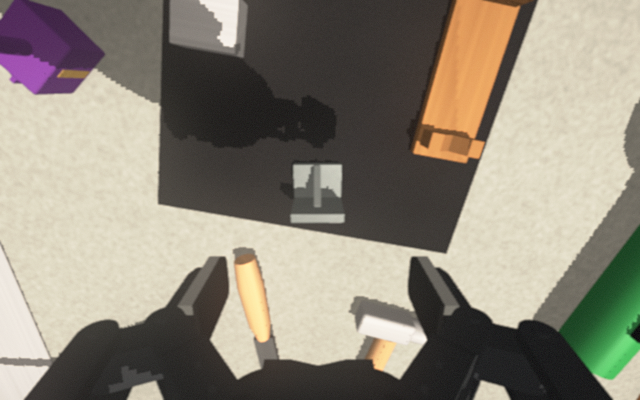

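Call:
move_arm([
  {"translation":[-0.001,-0.0175,-0.04],"twist":[0.001,0.004,0],"gripper":0},
  {"translation":[-0.001,-0.0175,-0.07],"twist":[0.001,0.004,0],"gripper":0},
  {"translation":[-0.001,-0.0175,-0.09],"twist":[0.001,0.004,0],"gripper":0},
  {"translation":[-0.001,-0.0175,-0.09],"twist":[0.001,0.004,0],"gripper":0},
])

```text
clock: 25.25
eef_pos: [0.5369, -0.3258, 0.0761]
orientation: [-179.8, -0.2, 98.0]
wrist_force: [-0.3, 1.3, -0.1]
gripper_width: 0.0852
```

```bash
python3 d.py .5376 -.3284 .022 97.7
```

```text
d [ 0.0007 -0.0026 -0.0541] tw [-0.0026 -0.0036 -0.0045] F [-0.3  1.3 -0.1] w 0.0852 t 25.25 q7 26.0
```

Call:
move_arm([
  {"translation":[0.0007,-0.0026,-0.02],"twist":[-0.002,-0.003,-0.004],"gripper":0},
  {"translation":[0.0007,-0.0026,-0.042],"twist":[-0.002,-0.003,-0.004],"gripper":0},
  {"translation":[0.0007,-0.0026,-0.054],"twist":[-0.002,-0.003,-0.004],"gripper":0},
  {"translation":[0.0007,-0.0026,-0.054],"twist":[-0.002,-0.003,-0.004],"gripper":0.1},
  {"translation":[0.0007,-0.0026,-0.054],"twist":[-0.002,-0.003,-0.004],"gripper":0.6},
  {"translation":[0.0007,-0.0026,-0.054],"twist":[-0.002,-0.003,-0.004],"gripper":0.7},
  {"translation":[0.0007,-0.0026,-0.054],"twist":[-0.002,-0.003,-0.004],"gripper":0.7},
  {"translation":[0.0007,-0.0026,-0.054],"twist":[-0.002,-0.003,-0.004],"gripper":0.7},
], grip_force=45)

```text
clock: 26.05
eef_pos: [0.5387, -0.329, 0.0239]
orientation: [179.9, 0.1, 97.7]
wrist_force: [-0.3, 0.5, 6.0]
gripper_width: 0.0445
```

```bash
python3 d.py .5272 .2687 .25 102.5
```

```text
d [-0.0115  0.5977  0.2261] tw [0.001  0.0017 0.0834] F [-0.3  0.5  6. ] w 0.0445 t 26.05 q7 25.0
```

Call:
move_arm([
  {"translation":[0,0,0.03],"twist":[0,0,0],"gripper":0.7},
  {"translation":[0,0,0.07],"twist":[0,0,0.01],"gripper":0.7},
  {"translation":[0,0.02,0.11],"twist":[0,0,0.02],"gripper":0.7},
  {"translation":[0,0.05,0.145],"twist":[0,0,0.03],"gripper":0.7},
  {"translation":[0,0.09,0.175],"twist":[0,0,0.04],"gripper":0.7},
  {"translation":[0,0.135,0.195],"twist":[0,0,0.05],"gripper":0.7},
  {"translation":[0,0.18,0.205],"twist":[0,0,0.06],"gripper":0.7},
  {"translation":[-0.002,0.225,0.205],"twist":[0,0,0.07],"gripper":0.7},
  {"translation":[-0.004,0.27,0.205],"twist":[0,0,0.083],"gripper":0.7},
  {"translation":[-0.006,0.315,0.205],"twist":[0,0,0.083],"gripper":0.7},
])

```text
clock: 27.05
eef_pos: [0.532, -0.0123, 0.2289]
orientation: [179.9, 0.1, 102.5]
wrist_force: [0.3, 0.2, -1.9]
gripper_width: 0.0448
```

```bash
python3 d.py .5272 .2687 .14 102.5
```

```text
d [-0.0048  0.281  -0.0889] tw [0.0017 0.0018 0.0002] F [ 0.3  0.2 -1.9] w 0.0448 t 27.05 q7 7.0
```

Call:
move_arm([
  {"translation":[-0.001,0.045,0],"twist":[0,0,0],"gripper":0.7},
  {"translation":[-0.002,0.09,0],"twist":[0,0,0],"gripper":0.7},
  {"translation":[-0.003,0.135,-0.01],"twist":[0,0,0],"gripper":0.7},
  {"translation":[-0.004,0.18,-0.02],"twist":[0,0,0],"gripper":0.7},
  {"translation":[-0.005,0.225,-0.03],"twist":[0,0,0],"gripper":0.7},
  {"translation":[-0.005,0.265,-0.05],"twist":[0,0,0],"gripper":0.7},
  {"translation":[-0.005,0.281,-0.08],"twist":[0,0,0],"gripper":0.7},
  {"translation":[-0.005,0.281,-0.089],"twist":[0,0,0],"gripper":0.7},
  {"translation":[-0.005,0.281,-0.089],"twist":[0,0,0],"gripper":0.7},
])

```text
clock: 27.95
eef_pos: [0.5257, 0.2675, 0.138]
orientation: [-179.8, 0.2, 102.5]
wrist_force: [0.3, -0.8, -1.7]
gripper_width: 0.0441
```

```bash
python3 w.py w13; python3 d.py .5272 .2687 .0609 102.5; python3 tilt.py w13 .49 .57 .22 .33 .1 .155
```

```text
d [ 0.0001  0.0015 -0.0785] tw [0.0032 0.0006 0.0013] F [ 0.3  0.1 -1.7] w 0.0442 t 28.0 q7 -31.0
0.26 [154.5 490.  539.3] 2666
0.27 [154.2 494.6 547. ] 2966
0.28 [153.2 497.3 558.7] 2511
0.29 [137.  496.1 542.4] 1840
0.3 [126.3 523.  540.2] 284
```

View pics/w13.png

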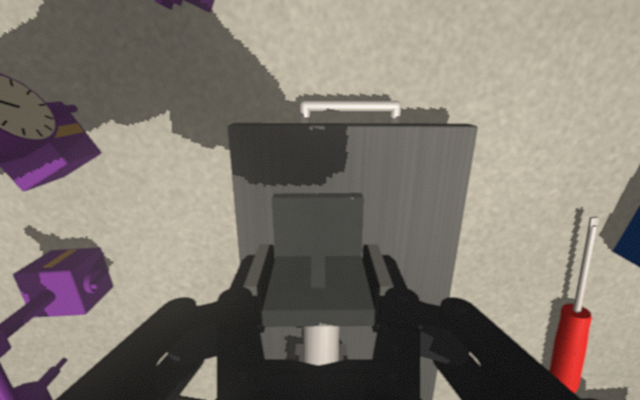

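Call:
move_arm([
  {"translation":[0,0.0015,-0.02],"twist":[0.003,0,0.001],"gripper":0.7},
  {"translation":[0,0.0015,-0.045],"twist":[0.003,0,0.001],"gripper":0.7},
  {"translation":[0,0.0015,-0.06],"twist":[0.003,0,0.001],"gripper":0.7},
  {"translation":[0,0.0015,-0.065],"twist":[0.003,0,0.001],"gripper":0.7},
  {"translation":[0,0.0015,-0.065],"twist":[0.003,0,0.001],"gripper":0.7},
])

```text
clock: 28.5
eef_pos: [0.5275, 0.2679, 0.0747]
orientation: [180.0, 0.0, 102.4]
wrist_force: [0.5, 0.6, -2.0]
gripper_width: 0.0444
```

```bash
python3 d.py .5272 .2687 .0609 102.5
```

```text
d [-0.0003  0.0008 -0.0138] tw [0.0006 0.0006 0.0017] F [ 0.5  0.6 -2. ] w 0.0444 t 28.5 q7 -34.0
```

Call:
move_arm([
  {"translation":[0,0.0005,-0.006],"twist":[0,0,0.001],"gripper":0.7},
  {"translation":[0,0.0005,-0.011],"twist":[0,0,0.001],"gripper":0.7},
  {"translation":[0,0.0005,-0.0138],"twist":[0,0,0.001],"gripper":0.7},
  {"translation":[0,0.0005,-0.0138],"twist":[0,0,0.001],"gripper":0.7},
  {"translation":[0,0.0005,-0.0145],"twist":[0,0,0.001],"gripper":0.7},
  {"translation":[0,0.0005,-0.0145],"twist":[0,0,0.001],"gripper":0.7},
])

```text
clock: 29.1
eef_pos: [0.5276, 0.2687, 0.0609]
orientation: [179.9, 0.1, 102.5]
wrist_force: [-2.3, -1.4, 5.1]
gripper_width: 0.0444
```

Contact. Release and lift.

Call:
move_arm([
  {"translation":[0,0,0],"twist":[0,0,0],"gripper":0.35},
  {"translation":[0,0,0],"twist":[0,0,0],"gripper":0.1},
  {"translation":[0,0,0],"twist":[0,0,0],"gripper":0},
  {"translation":[0,0,0.02],"twist":[0,0,0],"gripper":0},
  {"translation":[0,0,0.06],"twist":[0,0,0],"gripper":0},
  {"translation":[0,0,0.1],"twist":[0,0,0],"gripper":0},
  {"translation":[0,0,0.14],"twist":[0,0,0],"gripper":0},
  {"translation":[0,0,0.14],"twist":[0,0,0],"gripper":0},
])

```text
clock: 29.9
eef_pos: [0.5303, 0.2709, 0.207]
orientation: [179.4, -0.1, 102.5]
wrist_force: [0.7, 0.9, -0.2]
gripper_width: 0.0853
```

```bash
python3 w.py w14 angle_plate_wall; python3 hm.py w14 .45 .62 .07 .34 .046;python3 hm.py w14 .45 .62 .262 .34 .046; python3 hm.py w14 .47 .58 .258 .29 .087; python3 d.py .447 -.077 .3 97
```

```text
angle_plate_wall 0.64 [313.9 187.2] [0.5305 0.2548 0.028 ]
zpercentiles [0.0014 0.0406 0.2146 0.2688 0.2818]
[318. 334.] 46053 c [520.4 192.9] size [226.7 145.9] ang 85.1 zmax 0.2855
zpercentiles [0.0306 0.0447 0.2618 0.2756 0.2829]
[314. 174.] 2687 c [524.3 280.4] size [45. 41.] ang 13.2 zmax 0.0912
[333. 354.] 34677 c [526.6 279. ] size [148.7  28.9] ang 5.2 zmax 0.286
zpercentiles [0.0406 0.2235 0.2623 0.2771 0.2831]
[314. 197.] 549 c [528.  265.3] size [44.5  8.8] ang 11.5 zmax 0.0917
[237. 355.] 14551 c [506.5 277. ] size [81.7 20.6] ang 23.3 zmax 0.286
[425. 302.] 1626 c [572.5 281.1] size [ 8.5 23.2] ang 24.4 zmax 0.2487
[450. 288.] 132 c [579. 289.] size [1.7 1.9] ang 82.4 zmax 0.2427
[475. 378.] 379 c [569.9 280.5] size [18.8 20.3] ang 89.5 zmax 0.2789
d [-0.0811 -0.3459  0.0982] tw [ 0.0004  0.0032 -0.0954] F [ 0.4 -0.5 -0.4] w 0.085 t 30.0 q7 -29.0
```

View pics/w14.png

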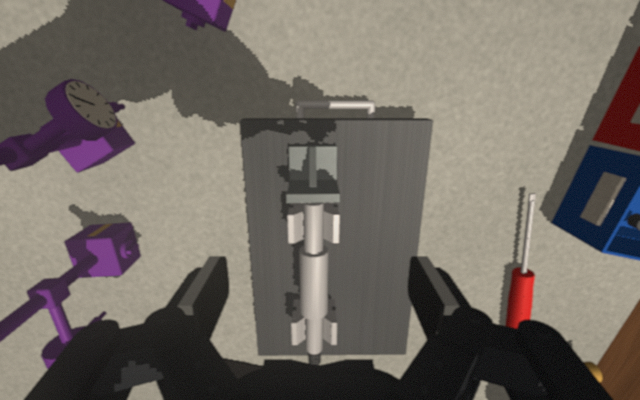

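Call:
move_arm([
  {"translation":[0,-0.02,0.04],"twist":[0,0,-0.02],"gripper":0.3},
  {"translation":[-0.01,-0.06,0.07],"twist":[0,0,-0.04],"gripper":0.5},
  {"translation":[-0.02,-0.105,0.09],"twist":[0,0,-0.06],"gripper":0.5},
  {"translation":[-0.03,-0.15,0.09],"twist":[0,0,-0.08],"gripper":0.5},
  {"translation":[-0.04,-0.195,0.09],"twist":[0,0,-0.08],"gripper":0.5},
  {"translation":[-0.05,-0.24,0.09],"twist":[0,0,-0.08],"gripper":0.5},
  {"translation":[-0.06,-0.285,0.09],"twist":[0,0,-0.08],"gripper":0.5},
  {"translation":[-0.07,-0.32,0.09],"twist":[0,0,-0.08],"gripper":0.5},
  {"translation":[-0.08,-0.345,0.09],"twist":[0,0,-0.08],"gripper":0.5},
  {"translation":[-0.083,-0.345,0.09],"twist":[0,0,-0.08],"gripper":0.5},
])

```text
clock: 31.0
eef_pos: [0.443, -0.0807, 0.2899]
orientation: [-180.0, 0.0, 97.4]
wrist_force: [0.6, 0.3, -0.2]
gripper_width: 0.0428
```

Call:
move_arm([
  {"translation":[0,0,0],"twist":[0,0,0],"gripper":0.5},
  {"translation":[0,0,0],"twist":[0,0,0],"gripper":0.5},
])

```text
clock: 31.2
eef_pos: [0.4426, -0.0804, 0.2887]
orientation: [-179.9, -0.0, 97.4]
wrist_force: [-0.0, 0.3, -0.1]
gripper_width: 0.0425
```

```bash
python3 w.py w15 gauge_column; python3 d.py .447 -.077 .2 97
cat > g.py <<'E'
from h import *
import sys
z=np.load(sys.argv[1]+'.npz'); Q=cloud(z['d'],z['K'],z['W']).reshape(-1,3)
x0,x1,y0,y1,zb=map(float,sys.argv[2:7])
def sel(a,b):
    m=(Q[:,0]>x0)&(Q[:,0]<x1)&(Q[:,1]>y0)&(Q[:,1]<y1)&(Q[:,2]>a+zb)&(Q[:,2]<b+zb); return Q[m]
for a,b in [(.012,.035),(.0385,.05),(.05,.09),(.09,.125),(.125,.15),(.15,.175)]:
    S=sel(a,b)
    if len(S)>5:
        r=cv2.minAreaRect(S[:,:2].astype(np.float32)*1000); print(a,b,len(S),'c',np.round(r[0],1),np.round(r[1],1),round(r[2],1),'min',np.round(S.min(0),3),'max',np.round(S.max(0),3))
E
python3 g.py w15 .35 .5 -.14 -.02 .003
```

```text
gauge_column 0.93 [326.5 179.2] [ 0.4488 -0.0778  0.141 ]
gauge_column 0.74 [175.3 298.1] [ 0.3085 -0.2283  0.141 ]
d [ 0.0039  0.0027 -0.0893] tw [-0.0002 -0.0011 -0.0092] F [-1.8  1.   0.3] w 0.0425 t 31.3 q7 19.0
0.012 0.035 99 c [444.7 -52.3] [44.6  0.9] 9.0 min [ 0.423 -0.056  0.015] max [ 0.467 -0.049  0.038]
0.0385 0.05 1041 c [448.2 -76.7] [45.1 50.3] 9.0 min [ 0.423 -0.105  0.042] max [ 0.474 -0.049  0.052]
0.05 0.09 50 c [419.1 -73.6] [61.7 28.2] 26.2 min [ 0.393 -0.1    0.053] max [ 0.453 -0.071  0.092]
0.09 0.125 1511 c [418.2 -82.5] [80.9 40.4] 5.8 min [ 0.377 -0.105  0.093] max [ 0.459 -0.065  0.128]
0.125 0.15 92 c [447.9 -73.7] [11.8  5.8] 11.6 min [ 0.443 -0.078  0.128] max [ 0.454 -0.071  0.153]
0.15 0.175 179 c [448.2 -76.4] [11.2 11.4] 4.5 min [ 0.443 -0.082  0.153] max [ 0.454 -0.071  0.165]
```

View pics/w15.png

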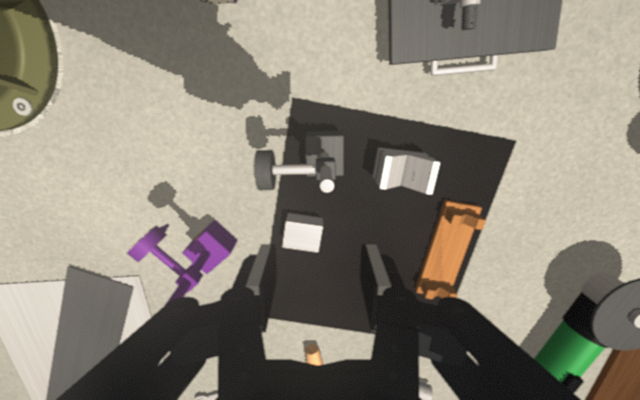

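```bash
python3 d.py .4485 -.0765 .2 99
```

```text
d [ 0.0054  0.0032 -0.0893] tw [-0.0001 -0.0011  0.0257] F [-1.8  1.   0.3] w 0.0425 t 31.3 q7 19.0
```

Call:
move_arm([
  {"translation":[0.0054,0.0032,-0.04],"twist":[0,0,0.026],"gripper":0.5},
  {"translation":[0.0054,0.0032,-0.075],"twist":[0,0,0.026],"gripper":0.5},
  {"translation":[0.0054,0.0032,-0.085],"twist":[0,0,0.026],"gripper":0.5},
  {"translation":[0.0054,0.0032,-0.085],"twist":[0,0,0.026],"gripper":0.5},
])

```text
clock: 31.7
eef_pos: [0.4478, -0.0756, 0.2033]
orientation: [-179.8, -0.1, 99.1]
wrist_force: [0.1, -0.7, -0.1]
gripper_width: 0.0427
```

```bash
python3 d.py .4485 -.0765 .134 99
```

```text
d [ 0.0007 -0.0009 -0.0693] tw [-0.0015 -0.0039 -0.0017] F [ 0.1 -0.7 -0.1] w 0.0427 t 31.7 q7 18.0
```

Call:
move_arm([
  {"translation":[0.0007,-0.0009,-0.02],"twist":[-0.001,-0.003,-0.001],"gripper":0.5},
  {"translation":[0.0007,-0.0009,-0.045],"twist":[-0.001,-0.003,-0.001],"gripper":0.5},
  {"translation":[0.0007,-0.0009,-0.0693],"twist":[-0.001,-0.003,-0.001],"gripper":0.5},
  {"translation":[0.0007,-0.0009,-0.0693],"twist":[-0.001,-0.003,-0.001],"gripper":0.5},
  {"translation":[0.0007,-0.0009,-0.0693],"twist":[-0.001,-0.003,-0.001],"gripper":0.5},
])

```text
clock: 32.2
eef_pos: [0.4497, -0.0766, 0.1356]
orientation: [179.9, -0.0, 99.1]
wrist_force: [0.5, 0.6, 0.3]
gripper_width: 0.0427
```

```bash
python3 w.py w16; python3 d.py .4485 -.0765 .134 99; python3 g.py w16 .41 .5 -.14 -.02 .003 | tail -1
```

```text
d [-0.0016  0.0002 -0.0021] tw [ 0.0003  0.002  -0.0008] F [ 0.2 -1.3  0.1] w 0.0426 t 32.25 q7 15.0
0.15 0.175 4917 c [454.5 -74.8] [94.4 27. ] 8.9 min [ 0.41  -0.095  0.153] max [ 0.499 -0.055  0.178]
```

View pics/w16.png

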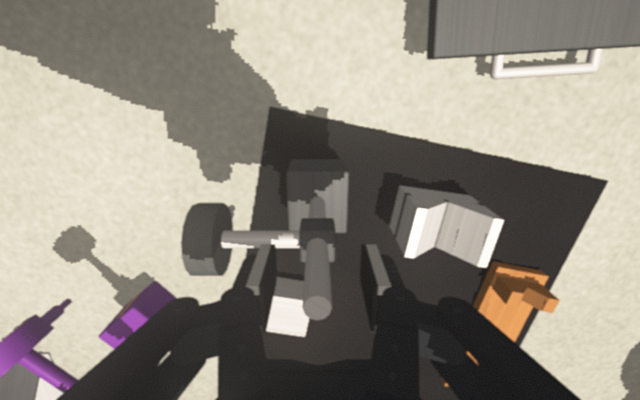

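Call:
move_arm([
  {"translation":[-0.001,0,-0.001],"twist":[0,0,0],"gripper":0.7},
  {"translation":[-0.001,0,-0.001],"twist":[0,0,0],"gripper":0.85},
  {"translation":[-0.001,0,-0.001],"twist":[0,0,0],"gripper":1},
  {"translation":[-0.001,0,-0.001],"twist":[0,0,0],"gripper":1},
  {"translation":[-0.001,0,-0.001],"twist":[0,0,0],"gripper":1},
  {"translation":[-0.001,0,-0.001],"twist":[0,0,0],"gripper":1},
], grip_force=90)

```text
clock: 32.85
eef_pos: [0.4496, -0.0771, 0.1366]
orientation: [179.8, 0.1, 99.0]
wrist_force: [-2.3, 0.1, 6.2]
gripper_width: 0.0095
```

Call:
move_arm([
  {"translation":[0,0,0.005],"twist":[0,0,0],"gripper":1},
  {"translation":[0,0,0.012],"twist":[0,0,0],"gripper":1},
  {"translation":[0,0,0.02],"twist":[0,0,0],"gripper":1},
  {"translation":[0,0,0.02],"twist":[0,0,0],"gripper":1},
])

```text
clock: 33.25
eef_pos: [0.4503, -0.0772, 0.1577]
orientation: [179.7, 0.2, 99.0]
wrist_force: [0.5, -0.1, -6.9]
gripper_width: 0.0096
```

```bash
python3 w.py w17; python3 d.py .6087 .1875 .25 102.5;  python3 - <<'E'
from h import *
p,d,K,W=shot('side'); cv2.imwrite('pics/s1.png',cv2.resize(p[100:260,220:480],None,fx=3,fy=3,interpolation=2))
E
```

```text
d [0.1587 0.2647 0.0928] tw [0.0019 0.0043 0.0606] F [ 0.3  0.2 -6.9] w 0.0094 t 33.3 q7 16.0
```

View pics/s1.png

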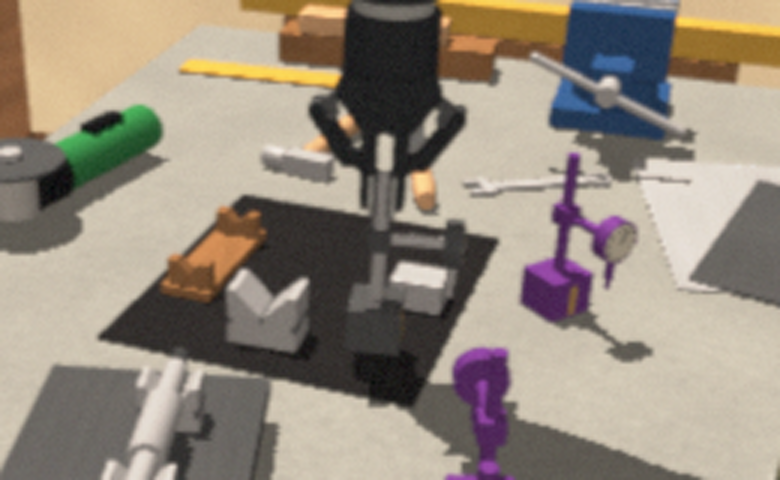

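View pics/w17.png

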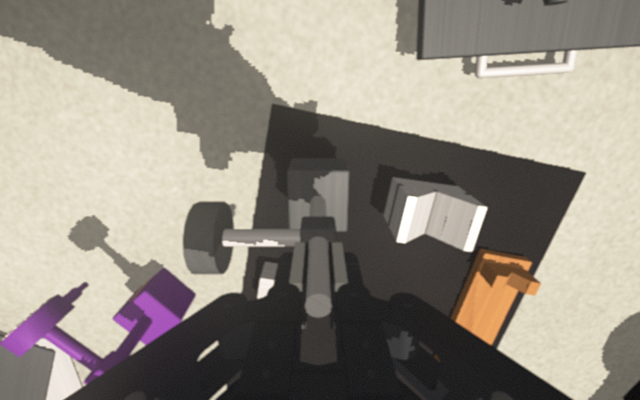

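Call:
move_arm([
  {"translation":[0,0,0.015],"twist":[0,0,0],"gripper":1},
  {"translation":[0,0,0.035],"twist":[0,0,0],"gripper":1},
  {"translation":[0,0,0.06],"twist":[0,0,0],"gripper":1},
  {"translation":[0,0,0.085],"twist":[0,0,0],"gripper":1},
  {"translation":[0.005,0.01,0.105],"twist":[0,0,0],"gripper":1},
  {"translation":[0.015,0.025,0.115],"twist":[0,0,0],"gripper":1},
  {"translation":[0.03,0.045,0.115],"twist":[0,0,0.01],"gripper":1},
  {"translation":[0.045,0.07,0.115],"twist":[0,0,0.02],"gripper":1},
  {"translation":[0.06,0.095,0.115],"twist":[0,0,0.03],"gripper":1},
  {"translation":[0.075,0.12,0.115],"twist":[0,0,0.04],"gripper":1},
])

```text
clock: 34.35
eef_pos: [0.5247, 0.0437, 0.2711]
orientation: [179.9, 0.1, 101.3]
wrist_force: [-0.2, 0.3, -5.7]
gripper_width: 0.0094
```

```bash
python3 d.py .6087 .1875 .27 102.5
```

```text
d [ 0.084   0.1438 -0.0011] tw [0.0016 0.0024 0.0207] F [-0.2  0.3 -5.7] w 0.0094 t 34.35 q7 1.0
```

Call:
move_arm([
  {"translation":[0.015,0.025,0],"twist":[0,0,0.01],"gripper":1},
  {"translation":[0.03,0.05,0],"twist":[0,0,0.015],"gripper":1},
  {"translation":[0.045,0.075,0],"twist":[0,0,0.02],"gripper":1},
  {"translation":[0.06,0.1,0],"twist":[0,0,0.02],"gripper":1},
  {"translation":[0.074,0.125,0],"twist":[0,0,0.02],"gripper":1},
  {"translation":[0.081,0.138,0],"twist":[0,0,0.02],"gripper":1},
  {"translation":[0.084,0.1438,0],"twist":[0,0,0.02],"gripper":1},
  {"translation":[0.084,0.1438,0],"twist":[0,0,0.02],"gripper":1},
  {"translation":[0.084,0.1438,0],"twist":[0,0,0.02],"gripper":1},
])

```text
clock: 35.25
eef_pos: [0.6086, 0.186, 0.2706]
orientation: [180.0, 0.2, 102.4]
wrist_force: [-0.1, -0.5, -6.7]
gripper_width: 0.0097
```

```bash
python3 w.py w18; python3 d.py .6087 .1875 .1736 102.5;  python3 - <<'E'
from h import *
p,d,K,W=shot('side'); cv2.imwrite('pics/s2.png',cv2.resize(p[100:360,150:450],None,fx=2,fy=2,interpolation=2))
E
```

```text
d [ 0.      0.0018 -0.0972] tw [0.0032 0.0019 0.0025] F [-0.3 -0.  -6.2] w 0.0098 t 35.3 q7 -19.0
```

View pics/s2.png

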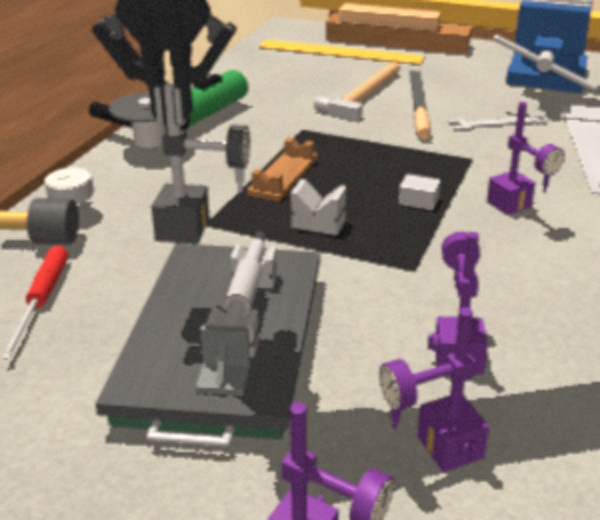

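View pics/w18.png

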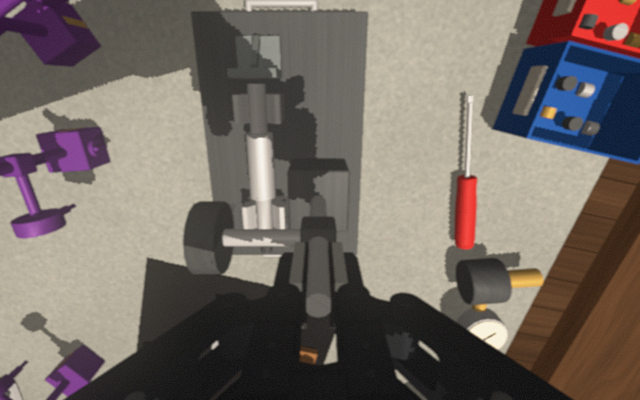

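```bash
cat > bt.py <<'E'
from h import *
import sys
z=np.load(sys.argv[1]+'.npz'); Q=cloud(z['d'],z['K'],z['W']).reshape(-1,3)
zt=float(sys.argv[2]);cx,cy=map(float,sys.argv[3:5])
m=(abs(Q[:,2]-zt)<.006)&(np.hypot(Q[:,0]-cx,Q[:,1]-cy)<.04); S=Q[m]
for _ in range(3):
    A=np.c_[S[:,:2]-[cx,cy],np.ones(len(S))]; f=np.linalg.lstsq(A,S[:,2],rcond=None)[0]; S=S[abs(A@f-S[:,2])<.002]
r=cv2.minAreaRect(S[:,:2].astype(np.float32)*1000)
print(len(S),'slope deg',np.degrees(f[:2]),'z',f[2],np.round(r[0],1),np.round(r[1],1),r[2])
E
python3 bt.py w18 .178 .6087 .186; python3 bt.py w15 .0455 .4485 -.0765; python3 bt.py w17 .0655 .4485 -.0765
```

```text
2834 slope deg [ 0.12260581 -0.23528754] z 0.17933496159397885 [607.9 186.4] [46.  49.8] 11.89530086517334
1008 slope deg [ 0.10705747 -0.00519295] z 0.04546747640659558 [448.2 -76.7] [45.1 50.3] 8.974077224731445
2849 slope deg [ 0.13483886 -0.1473909 ] z 0.06653434438976785 [449.8 -76.5] [46.  49.7] 8.281991004943848
```

Call:
move_arm([
  {"translation":[0.0005,0.0014,-0.02],"twist":[0.003,0.002,0.008],"gripper":1},
  {"translation":[0.0005,0.0014,-0.04],"twist":[0.003,0.002,0.008],"gripper":1},
  {"translation":[0.0005,0.0014,-0.06],"twist":[0.003,0.002,0.008],"gripper":1},
  {"translation":[0.0005,0.0014,-0.075],"twist":[0.003,0.002,0.008],"gripper":1},
  {"translation":[0.0005,0.0014,-0.082],"twist":[0.003,0.002,0.008],"gripper":1},
  {"translation":[0.0005,0.0014,-0.082],"twist":[0.003,0.002,0.008],"gripper":1},
])

```text
clock: 35.95
eef_pos: [0.6088, 0.1863, 0.1882]
orientation: [-179.9, 0.0, 102.8]
wrist_force: [-0.1, -0.4, -6.8]
gripper_width: 0.0099
```

```bash
python3 w.py w19; python3 d.py .6087 .1875 .1736 102.5; python3 bt.py w19 .097 .6087 .187; python3 sh.py w19 .48 .6 .05 .25 .0795 .091 | head -1
```

```text
d [-0.0006  0.0007 -0.0157] tw [ 0.0001  0.0004 -0.0049] F [-0.5 -0.1 -6.9] w 0.0096 t 36.0 q7 -20.0
2844 slope deg [-0.25969925 -0.088428  ] z 0.09692472703779882 [607.7 186.9] [45.9 50. ] 12.643558502197266
angle 102.82542299301478 c [0.54781194 0.18872413] ends -0.11518288329191827 0.06455266885889756
```

View pics/w19.png

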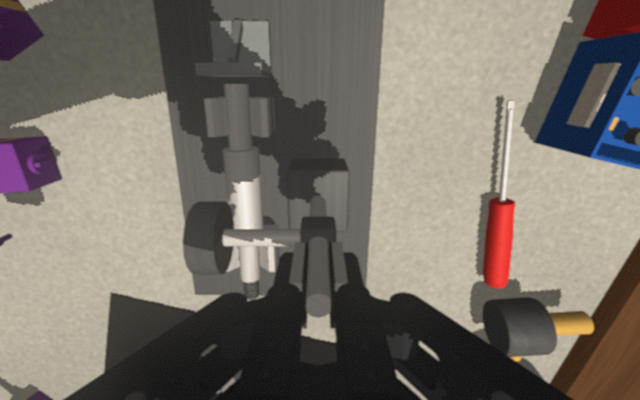

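Call:
move_arm([
  {"translation":[0.0007,0.0005,-0.005],"twist":[0,0,0],"gripper":1},
  {"translation":[0.0007,0.0005,-0.009],"twist":[0,0,0],"gripper":1},
  {"translation":[0.0007,0.0005,-0.012],"twist":[0,0,0],"gripper":1},
  {"translation":[0.0007,0.0005,-0.0135],"twist":[0,0,0],"gripper":1},
  {"translation":[0.0007,0.0005,-0.0135],"twist":[0,0,0],"gripper":1},
])

```text
clock: 36.5
eef_pos: [0.6099, 0.1873, 0.1755]
orientation: [-180.0, 0.0, 102.8]
wrist_force: [-0.5, 0.2, -5.6]
gripper_width: 0.0103
```

Call:
move_arm([
  {"translation":[0,0,-0.0005],"twist":[0,0,0],"gripper":1},
  {"translation":[0,0,-0.0008],"twist":[0,0,0],"gripper":1},
  {"translation":[0,0,-0.0008],"twist":[0,0,0],"gripper":1},
])

```text
clock: 36.8
eef_pos: [0.6099, 0.1873, 0.1747]
orientation: [-180.0, 0.0, 102.8]
wrist_force: [-0.4, 0.5, -6.2]
gripper_width: 0.0097
```

Call:
move_arm([
  {"translation":[-0.0005,0,-0.0005],"twist":[0,0,-0.003],"gripper":1},
  {"translation":[-0.0005,0,-0.001],"twist":[0,0,-0.003],"gripper":1},
  {"translation":[-0.0005,0,-0.001],"twist":[0,0,-0.003],"gripper":1},
])

```text
clock: 37.1
eef_pos: [0.6094, 0.1874, 0.1739]
orientation: [180.0, 0.0, 102.6]
wrist_force: [-0.2, -0.3, -5.2]
gripper_width: 0.0099
```

Call:
move_arm([
  {"translation":[0,0,-0.0005],"twist":[0,0,0],"gripper":1},
  {"translation":[0,0,-0.001],"twist":[0,0,0],"gripper":1},
  {"translation":[0,0,-0.001],"twist":[0,0,0],"gripper":1},
])

```text
clock: 37.4
eef_pos: [0.6095, 0.1876, 0.1738]
orientation: [180.0, 0.0, 102.6]
wrist_force: [-3.0, -0.5, 0.6]
gripper_width: 0.01
```

Call:
move_arm([
  {"translation":[0,0,0],"twist":[0,0,0],"gripper":0.9},
  {"translation":[0,0,0],"twist":[0,0,0],"gripper":0.7},
  {"translation":[0,0,0],"twist":[0,0,0],"gripper":0.6},
  {"translation":[0,0,0],"twist":[0,0,0],"gripper":0.55},
  {"translation":[0,0,0],"twist":[0,0,0],"gripper":0.55},
])

```text
clock: 37.9
eef_pos: [0.6099, 0.1878, 0.1742]
orientation: [179.9, 0.0, 102.6]
wrist_force: [-0.1, 0.3, 0.4]
gripper_width: 0.0386
```

```bash
python3 w.py w20;python3 bt.py w20 .0825 .6087 .187; python3 d.py .6 .187 .3 102.5
```

```text
2826 slope deg [ 0.06386566 -0.17000379] z 0.08252239925271908 [608.4 188.6] [45.8 49.1] 12.502178192138672
d [-0.0098 -0.0007  0.1259] tw [-0.      0.0015 -0.002 ] F [-0.2 -0.5  0. ] w 0.0381 t 37.95 q7 -21.0
```

View pics/w20.png

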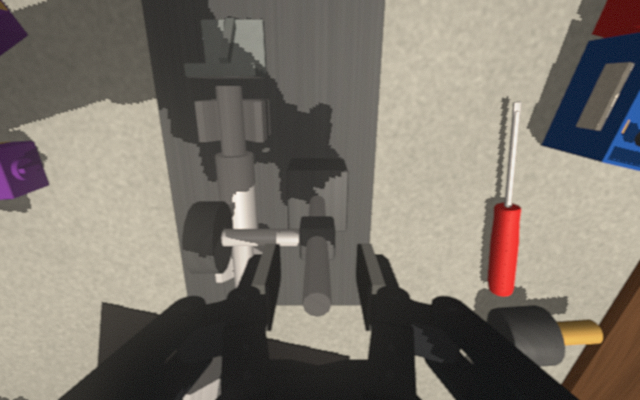

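Released and upright on the plate. Lift straight up and check from above.

Call:
move_arm([
  {"translation":[0,0,0.015],"twist":[0,0,0],"gripper":0.55},
  {"translation":[0,0,0.035],"twist":[0,0,0],"gripper":0.55},
  {"translation":[0,0,0.06],"twist":[0,0,0],"gripper":0.55},
  {"translation":[0,0,0.09],"twist":[0,0,0],"gripper":0.55},
  {"translation":[0,0,0.13],"twist":[0,0,0],"gripper":0.55},
  {"translation":[0,0,0.16],"twist":[0,0,0],"gripper":0.3},
  {"translation":[-0.04,0,0.19],"twist":[0,0,0],"gripper":0},
  {"translation":[-0.06,-0.01,0.21],"twist":[0,0,0],"gripper":0},
  {"translation":[-0.06,-0.01,0.21],"twist":[0,0,0],"gripper":0},
  {"translation":[-0.06,-0.01,0.21],"twist":[0,0,0],"gripper":0},
])

```text
clock: 38.95
eef_pos: [0.5501, 0.1776, 0.3854]
orientation: [179.8, 0.1, 102.6]
wrist_force: [-0.1, -0.7, -0.0]
gripper_width: 0.0853
```

```bash
python3 w.py w21;python3 bt.py w21 .0825 .6087 .187; python3 g.py w21 .57 .65 .14 .24 .04; python3 sh.py w21 .48 .575 .05 .25 .0795 .092|head -1; python3 hm.py w21 .47 .58 .262 .31 .046; python3 - <<'E'
from h import *
for n in ['scene','side']:
    p,d,K,W=shot(n); q=p[150:300,280:450] if n=='scene' else p[180:340,190:350]
    cv2.imwrite(f'pics/{n}9.png',cv2.resize(q,None,fx=3.6,fy=3.6,interpolation=2)); cv2.imwrite(f'pics/{n}9f.png',p)
E
```

```text
682 slope deg [ 0.06191992 -0.06060553] z 0.08244236793851391 [608.6 188.6] [45.9 49.4] 11.75049877166748
0.012 0.035 123 c [600.1 187.5] [63.6 41.1] 84.5 min [0.581 0.154 0.055] max [0.624 0.217 0.075]
0.0385 0.05 738 c [608.5 188.7] [46.  49.4] 12.4 min [0.582 0.16  0.079] max [0.631 0.217 0.089]
0.05 0.09 23 c [605.7 190.5] [11.1  4.1] 52.9 min [0.603 0.185 0.091] max [0.611 0.194 0.11 ]
0.09 0.125 431 c [593.7 184.9] [49.9 19.7] 14.8 min [0.57  0.176 0.133] max [0.619 0.2   0.165]
0.125 0.15 68 c [606.2 190.2] [11.8  5.8] 46.5 min [0.603 0.184 0.165] max [0.612 0.194 0.189]
0.15 0.175 127 c [608.4 188.2] [11.3 11.7] 25.4 min [0.602 0.182 0.19 ] max [0.614 0.194 0.202]
angle 101.72952572529978 c [0.54262788 0.19686604] ends -0.1226835769927189 0.0543051250555604
zpercentiles [0.0394 0.0405 0.0413 0.0484 0.0901]
[317.  66.] 982 c [524.4 281. ] size [44.5 38.9] ang 12.7 zmax 0.0918
```

View pics/w21.png

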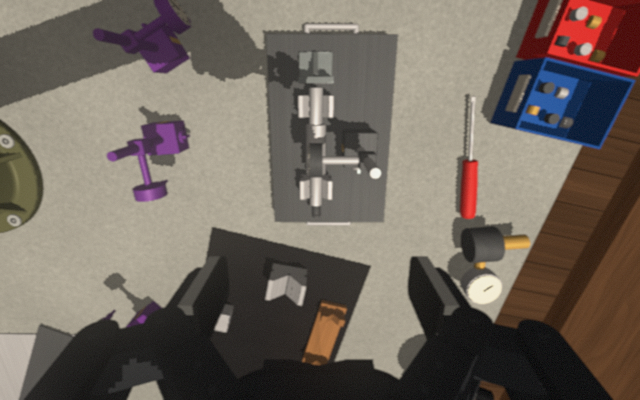

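View pics/scene9.png

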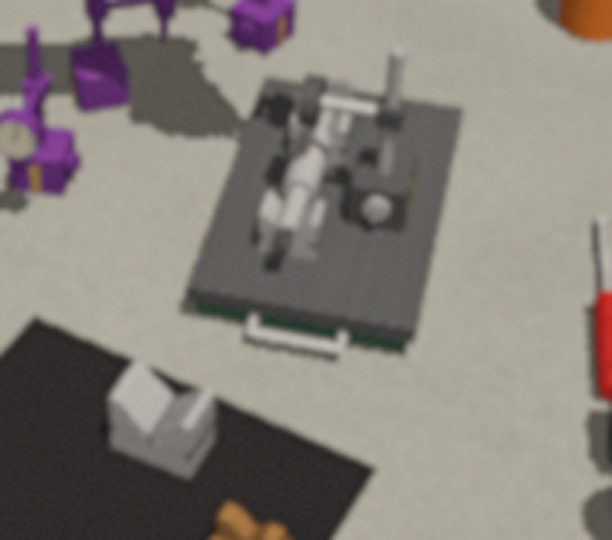

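View pics/side9.png

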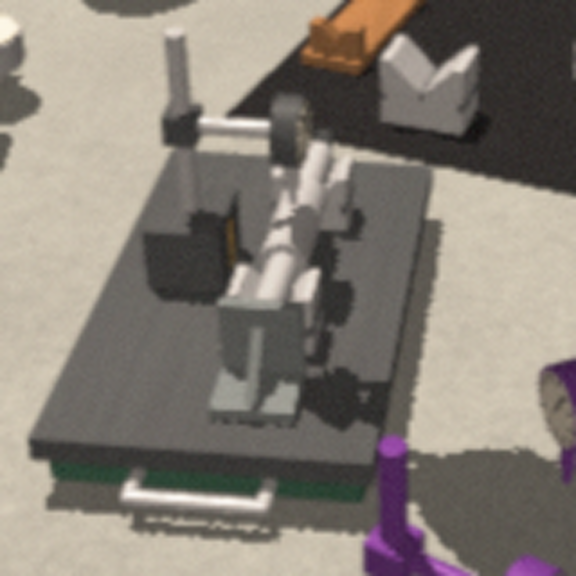

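```bash
python3 -c "
from rig import env; print(env.sign_off())"
```

```text
the job is handed in; nothing more can be done
None
```

The shaft is set up on the surface plate as asked, and I handed the job in at about 39 s. I worked in the order given: V-blocks, shaft, angle plate, gauge.

What the last depth-camera checks showed:
- **V-blocks:** they stand 118 mm apart, and their line runs at 102.5°, matching the plate's length.
- **Shaft:** it lies level in both vees, each block at the middle of a journal to within about 1 mm. Later, with the gauge partly hiding it, the shaft angle read 101.7° to 102.8°.
- **Angle plate:** its outer face is about 6.5 mm from the plain end, centred within about 1 mm. It looked square within about 1°, because separate fits differed by that much.
- **Gauge:** it was upright within about 0.3° at each check while carried and after release. The plunger tip works out to about 1 mm from above the middle of the thick part. I calculated this from the column and arm direction rather than seeing the tip itself.

I did not touch the large V-block, the packing block or the purple gauges. No check failed.

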